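# Seat the block on its parallels in the bench vise

### The arm

A 7-joint arm with a two-finger parallel gripper is mounted at the origin on the work surface. World frame = base frame: x ahead of the robot, y to its left, z up, the work surface at z = 0. Lengths are in m, angles in rad, forces in N, time in s.
With the tool pointing down it reaches from about 0.425 to 0.875 m from the base axis. Payload 8.4 kg.
Tool frame: the origin (TCP) lies at the centre of the arm's flange, where the gripper is bolted on; the fingertips stand 182 mm ahead of it and the grasp point (between the pads) lies 164 mm ahead of it (manip.tcp_to_grasp is the z of the grasp point in the tool frame, in m); z points along the fingers, y is the direction in which the jaws open and shut (so a half turn about z gives the same grasp; the last joint's range is limited). The gripper opens to 87 mm and grips with 3 to 60 N. Pads are 19 mm wide; open, the fingers measure 117 mm over their backs; the gripper's body (75 mm by 190 mm) begins 51 mm behind the grasp point.
Start: joints at [1.121, 0.333, 0.04, 1.465, -0.013, 1.343, -0.059], TCP at [0.223, -0.61, 0.405] pointing down, gripper open.
Joint ranges: [-2.58, 2.58], [-0.38, 2.09], [-1.3, 1.39], [0.25, 2.4], [-1.5, 4.64], [0.08, 2.09], [-2.65, 2.65]. Speed limits (rad/s): [2.22, 2.22, 2.79, 2.79, 3.14, 3.14, 3.14].

### API

Orientations are given as [roll, pitch, yaw] about the fixed x, y, z axes, in that order (R = Rz(yaw) Ry(pitch) Rx(roll)).
In Python, from workcell import monitor, viewer, job_done, manip gives the robot as it stands. The module is installed in compiled form; this text tells all that it offers.
- The arm moves only by the tool drive_tool, never from a script. Its arguments are lists of equal length, an entry for each row: "hand": the finger opening in m, from 0 to 0.087; "offset": the shift along the tool's x, y, z in m, a list of three; "dr": the turn, a rotation vector about the tool's x, y, z in degrees, a list of three. In form: {"hand": [hand, ...], "offset": [[x, y, z], ...], "dr": [[rx, ry, rz], ...]}. A call has 1 to 8 rows; each row is the pose to reach, as a shift and turn from the pose commanded when the call began, along the tool's axes at that moment; what a row does not reach only later rows make up. A row lasts 1/10 s, in which the tool goes at most 50 mm and 8.59 degrees, less where a joint would pass 70% of its speed; a pose out of reach is approached as far as the arm can. A call with a gripper value outside its range is refused whole. The fingers move at their own pace and stop on an object; the grip force is fixed at half the most. Time passes only in rows, so rows that repeat a pose let the fingers close. It gives the time, the measured TCP pose, the force and the opening at its end, in the units of the state.
- monitor.read_state(): the state, without advancing time (a new reading comes with each control period).
- viewer.snapshot(name): name is "scene" or "top"; returns a dict with "pixels" (420x560x3 uint8, red, green, blue), "range_z" (420x560 float32, m along the optical axis (not along the pixel's ray), 0 where there is no reading), "K" (3x3 intrinsics, pixels), "world_to_cam" (4x4, takes a point from world to camera coordinates). Camera axes: x right, y up, looking along -z (the intrinsics and any distortion apply to the point x, -y, -z); pixel columns grow to the right and rows downward; lengths in m; the calibration is good to about 2 mm. A picture is of the moment at which its call begins.
- job_done(): hands the job in, once; it reports no verdict.
The state is a dict: "clock": time; "joint_positions": joint angles; "joint_vel": joint speeds; "joint_efforts": joint torques, N m; "position": TCP position; "tcp_rot": TCP orientation; "contact_force": force on the tool from outside, world axes, zero at the start; "ft_torque": the same for the moment, N m; "grip_width": opening from 0.0 (shut) to 1.0 (fully open).
Only numpy, scipy, OpenCV 4.12 (cv2) and the standard library are available. Lean on these libraries where they do the work, as an engineer would, in place of code of your own. Each camera call takes 0.05 s, during which the arm holds its last target.

### The job

In the bench vise an aluminium block was clamped too high, and may be cocked, and one of the two steel parallels lying under it has wandered out lengthwise. First push that parallel back in until its ends are even with the other one's, then tap or press the block down, firmly but without battering it, until it sits level on both parallels and neither of them slides any more. Leave everything else on the bench as it lies.

Things in the scene. Friction and masses are not known exactly. Their poses are not given: they have to be found in the camera images.
- vise: grey bench vise, fixed. Origin on the bench under the middle of the jaw opening; x along the screw (screw and bar on the -x side), y along the jaws, z up. Jaws 100 mm long in y rise to 89 mm, at x = 32 to 67 mm on either side, with 4 mm brown soft liners that grip the block. The opening's ends (-y, +y) are free. A foot plate 120 mm long in y is 12 mm high.
- vise_bed (a point): middle of the vise's flat bed between the jaws, 45 mm above the bench, axes as the vise's; the bed is 100 mm long in y, and the parallels stand on it. How high the seated block's top comes depends on the block's unmeasured thickness: 50 to 60 mm above this point, plus up to 1 mm.
- block_top (a point): centre of the top of the aluminium block in the jaws: 56 (vise x) by 60 (y), 25 to 35 mm thick (not measured). It starts 3 to 15 mm off its parallels, rocked up to 0.06 rad about y; it only goes up and down and rocks, against friction (12 N down, 0.12 N m), and stays where left. Underside gives 1 mm. Press over each parallel in turn, then mid-top, with 25 to 35 N; over 45 N marks it.
- par_a_mid (a point): centre (half-way up) of one steel parallel: bar 12 mm (its x) by 130 mm (its y) by 25 mm high, 300 g, standing loose on the bed along the vise's y, at vise x = -19 or +19 mm, under the block; its ends stick out at both ends. One parallel lies within 4 mm of the vise's middle, the other 24 to 32 mm too far to +y. Loose it slides at 1 to 3 N, well nipped at over 5 N.
- par_b_mid (a point): centre (half-way up) of the other parallel, equal in size; which of the two is on which side, and which has wandered, differs.
- mallet: orange-headed wooden mallet, 260 mm long, lying on the bench; not needed, leave it
- mandrel: dark tapered steel mandrel, 280 mm long, lying on the bench; leave it
- offcut: brass angle offcut 18 x 75 x 14 mm, on the bench near the vise's -y end; leave it
- spare: short steel bar 12 x 90 x 12 mm on the bench behind the vise (+x side); leave it
- jar: glass jar 68 mm wide, 75 mm high, at the back; leave it
Not all that is in view belongs to the job. Leave any brown look-alike of the part that bears par_a_mid alone. What is shaped like the part that bears par_b_mid but red is not meant.

How it is judged:
By the outcome, as a careful person would: the job done as asked, in the order asked, and still so for the second after the job is handed in, with the robot touching nothing.
It also fails if it takes over 64 s, if anything falls off the work surface, if the arm or the gripper's body presses on something with over 40 N, if the wrist force passes 120 N, or if a joint passes its speed limit or range.

## Working session

There is one attempt and no reset: what is moved stays moved. The work goes in short steps, Python scripts to look and compute and a tool call to move; the robot and the scene stay as the last step left them, time stands still between calls to the robot, and variables do not carry over. Pictures are saved under pics/ and viewed, and the job is handed in when it is done.

Besides the shell and the picture viewer there is one more tool, called after "Call:" as a command line: name --argument value ..., lists and objects as JSON in quotes. drive_tool: Moves the arm, as the interface text tells. Its arguments: {"type":"object","properties":{"hand":{"type":"array"},"offset":{"type":"array"},"dr":{"type":"array"}},"required":["hand","offset","dr"]}

```bash
mkdir -p pics; cat > h.py <<'E'
import numpy as np, cv2, pickle
from workcell import monitor, viewer, job_done, manip
def snap(n,tag):
    s=viewer.snapshot(n); pickle.dump(s,open(f'{tag}.pkl','wb'))
    cv2.imwrite(f'pics/{tag}.png',cv2.cvtColor(s['pixels'],cv2.COLOR_RGB2BGR)); return s
def load(tag): return pickle.load(open(f'{tag}.pkl','rb'))
def p2w(s,u,v,d=None):
    K=s['K']; z=s['range_z'][int(round(v)),int(round(u))] if d is None else d
    p=np.array([(u-K[0,2])*z/K[0,0],-(v-K[1,2])*z/K[1,1],-z,1]); return (np.linalg.inv(s['world_to_cam'])@p)[:3]
def ray_z(s,u,v,zw):
    a=p2w(s,u,v,0.1);b=p2w(s,u,v,1.0); t=(zw-a[2])/(b[2]-a[2]); return a+t*(b-a)
def w2p(s,p):
    q=s['world_to_cam']@np.append(p,1); K=s['K']; return K[0,0]*q[0]/-q[2]+K[0,2],K[1,1]*(-q[1])/-q[2]+K[1,2]
def crop(s,tag,u0,v0,u1,v1,k):
    im=cv2.cvtColor(s['pixels'],cv2.COLOR_RGB2BGR)[v0:v1,u0:u1]
    cv2.imwrite(f'pics/{tag}.png',cv2.resize(im,None,fx=k,fy=k,interpolation=cv2.INTER_CUBIC))
E
python3 - <<'E'
from h import *
st=monitor.read_state(); print(st, manip.tcp_to_grasp)
for n in('scene','top'):
    s=snap(n,n+'0'); print(n,s['K'],s['world_to_cam'])
E
```

```text
{'clock': 0.0, 'joint_positions': array([ 1.12078248,  0.33388198,  0.03986494,  1.46628206, -0.01339085,
        1.34327467, -0.05853069]), 'joint_vel': array([-9.88340190e-04, -9.09439040e-04, -6.24663898e-04,  2.50787500e-04,
        1.39034068e-03,  1.54965632e-03,  9.05279039e-05]), 'joint_efforts': array([-3.47795708e-05, -6.56358433e+01,  1.33482680e+00, -4.03807497e+01,
       -5.98080782e-02,  4.46318148e-02,  2.06615864e-04]), 'position': array([ 0.22331275, -0.61024542,  0.40387233]), 'tcp_rot': array([-3.14001639e+00,  1.12637404e-04,  3.50776319e-01]), 'contact_force': array([-0.00692829, -0.16134906, -0.926819  ]), 'ft_torque': array([-0.0092681 ,  0.00509529, -0.02831197]), 'grip_width': 0.9993127825455733} 0.1635
scene [[542.46814947   0.         281.69393867]
 [  0.         542.46814947 222.90014606]
 [  0.           0.           1.        ]] [[ 0.36924991  0.92919305 -0.0159617  -0.20941097]
 [-0.71419565  0.29471847  0.63487447  0.35144082]
 [ 0.59462516 -0.22302757  0.77245041 -1.74449979]
 [ 0.          0.          0.          1.        ]]
top [[500.30835734   0.         284.0386942 ]
 [  0.         500.30835734 210.60610948]
 [  0.           0.           1.        ]] [[ 0.00671625 -0.99980821 -0.01839665  0.01769626]
 [ 0.98256685  0.00318016  0.18588239 -0.56575229]
 [-0.18578824 -0.01932437  0.98239977 -1.26649122]
 [ 0.          0.          0.          1.        ]]
```

View pics/scene0.png

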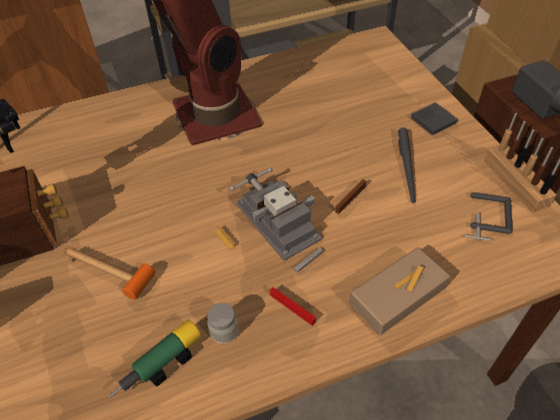

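View pics/top0.png

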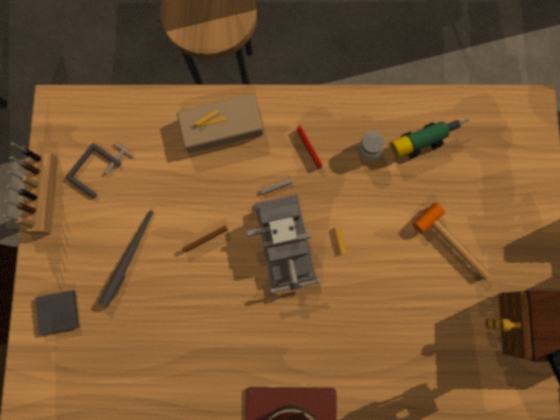

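The scene view shows the vise at about (282,215), and the top view shows it at about (285,245). The brown bar at (350,196) and the red bar at (292,306) in the scene view are decoys lying on the bench. The real parallels are the steel ones in the vise. Next I'll enlarge the vise.

```bash
python3 - <<'E'
from h import *
s=load('scene0'); crop(s,'c_scene0',225,160,335,260,7)
s=load('top0'); crop(s,'c_top0',235,185,335,300,5)
E
```

```text
(no output)
```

View pics/c_scene0.png

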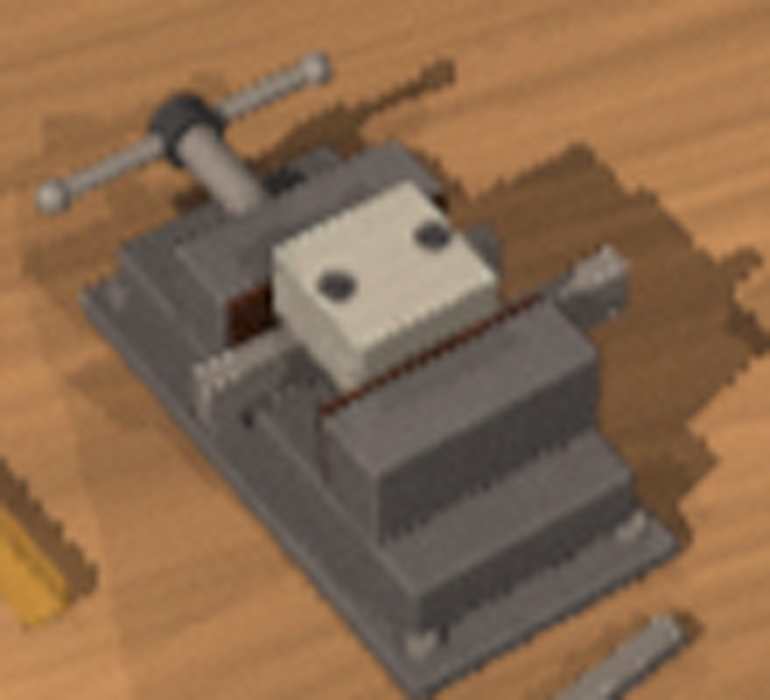

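View pics/c_top0.png

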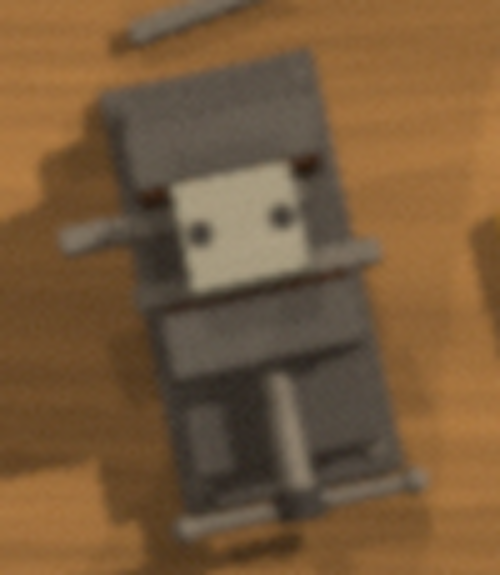

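```bash
cat >> h.py <<'E'
def cloud(s):
    K=s['K'];z=s['range_z'];v,u=np.indices(z.shape)
    P=np.stack([(u-K[0,2])*z/K[0,0],-(v-K[1,2])*z/K[1,1],-z,np.ones_like(z)],-1)@np.linalg.inv(s['world_to_cam']).T
    P=P[...,:3].copy(); P[z<=0]=np.nan; return P
E
python3 - <<'E'
from h import *
for t in('top0','scene0'):
    s=load(t);P=cloud(s).reshape(-1,3)
    c=p2w(s,*( (285,232) if t=='top0' else (280,205))); print(t,c)
    near=P[(np.hypot(P[:,0]-c[0],P[:,1]-c[1])<0.14)]
    print(np.histogram(near[:,2],bins=np.arange(-.01,.14,.004)))
    for lo,hi in((.084,.093),(.097,.125),(.009,.015),(.066,.074)):
        q=near[(near[:,2]>lo)&(near[:,2]<hi)]
        print(lo,len(q),np.median(q,0),cv2.minAreaRect(q[:,:2].astype(np.float32)*1000))
E
```

```text
top0 [0.50086408 0.01668146 0.10715594]
(array([ 176, 1311, 2052,  604,  280,  356,  123,   10,    4,    4,    3,
         22,  234,  496,  195,   21,   36,  118,  161,  216,  106,   12,
         23,  285,  620,  206,   12,   17,   98,  305,  115,    5,    0,
          0,    0,    0,    0]), array([-0.01 , -0.006, -0.002,  0.002,  0.006,  0.01 ,  0.014,  0.018,
        0.022,  0.026,  0.03 ,  0.034,  0.038,  0.042,  0.046,  0.05 ,
        0.054,  0.058,  0.062,  0.066,  0.07 ,  0.074,  0.078,  0.082,
        0.086,  0.09 ,  0.094,  0.098,  0.102,  0.106,  0.11 ,  0.114,
        0.118,  0.122,  0.126,  0.13 ,  0.134,  0.138]))
0.084 1020 [0.47845654 0.01996695 0.08791877] ((505.4770812988281, 21.23578643798828), (133.04608154296875, 99.5440902709961), 12.533353805541992)
0.097 541 [0.50537845 0.0216008  0.10810204] ((506.1724548339844, 21.34006690979004), (56.826988220214844, 59.71199035644531), 12.717575073242188)
0.009 509 [0.46564276 0.01481499 0.01170491] ((515.9141235351562, -17.945388793945312), (263.6641845703125, 199.97439575195312), 12.275179862976074)
0.066 322 [0.49358122 0
[... 642 characters left out ...]
  0.09 ,  0.094,  0.098,  0.102,  0.106,  0.11 ,  0.114,
        0.118,  0.122,  0.126,  0.13 ,  0.134,  0.138]))
0.084 821 [0.53726579 0.0179956  0.08887985] ((505.83306884765625, 19.144039154052734), (135.2982177734375, 101.60466766357422), 12.576412200927734)
0.097 484 [0.50947352 0.01811371 0.1090909 ] ((506.0859375, 20.43150520324707), (60.104557037353516, 62.358463287353516), 13.301093101501465)
0.009 603 [0.59426159 0.00616586 0.01194465] ((545.2781982421875, -15.940780639648438), (264.2404479980469, 132.489990234375), 41.29916763305664)
0.066 280 [ 0.50381334 -0.00189816  0.06973636] ((501.53375244140625, 9.347442626953125), (181.55624389648438, 147.0006103515625), 46.81159210205078)
```

```bash
cat >> h.py <<'E'
VO=np.array([.5056,.0203,0]); YAW=np.radians(12.55)
Rv=np.array([[np.cos(YAW),-np.sin(YAW),0],[np.sin(YAW),np.cos(YAW),0],[0,0,1]])
def tov(P): return (P-VO)@Rv
def tow(p): return Rv@np.asarray(p)+VO
def analyse(s):
    P=tov(cloud(s).reshape(-1,3)); P=P[~np.isnan(P[:,0])]
    m=(abs(P[:,0])<.024)&(abs(P[:,1])<.025)&(P[:,2]>.092)&(P[:,2]<.125); q=P[m]
    A=np.c_[q[:,:2],np.ones(len(q))]; c,*_=np.linalg.lstsq(A,q[:,2],rcond=None)
    r=q[:,2]-A@c; k=abs(r)<3*r.std(); c,*_=np.linalg.lstsq(A[k],q[k,2],rcond=None)
    j=P[(abs(P[:,1])<.045)&(abs(abs(P[:,0])-.05)<.012)&(P[:,2]>.08)&(P[:,2]<.097)]
    print('block slopes x,y',c[:2].round(4),'z mid',c[2].round(4),'n',len(q),'jaw z',np.median(j[:,2]).round(4))
    for sx in(-.019,.019):
        q=P[(abs(P[:,0]-sx)<.004)&(P[:,2]>.0655)&(P[:,2]<.074)]
        print('par',sx,'y range',np.sort(q[:,1])[[0,1,2,-3,-2,-1]].round(4),len(q))
E
python3 - <<'E'
from h import *
for t in('top0','scene0'): analyse(load(t))
s=load('top0')
for sx in(-.019,.019):
  for sy in(-.065,.065,.095): print(sx,sy,[w2p(load(t),tow([sx,sy,.07])) for t in('top0','scene0')])
E
```

```text
block slopes x,y [-0.027   0.0185] z mid 0.1082 n 378 jaw z 0.088
par -0.019 y range [-0.0676 -0.067  -0.0655  0.0595  0.0613  0.0619] 75
par 0.019 y range [-0.0364 -0.0358 -0.0345  0.0912  0.0914  0.0931] 71
block slopes x,y [-0.0449 -0.0097] z mid 0.1098 n 290 jaw z 0.0895
par -0.019 y range [-0.0675 -0.0653 -0.0653  0.9318  0.9356  0.9364] 47
par 0.019 y range [0.0591 0.0615 0.0619 0.9262 0.9288 0.9289] 35
-0.019 -0.065 [(np.float64(310.0411396070896), np.float64(234.05221909717272)), (np.float64(254.45164206616133), np.float64(213.47477446944603))]
-0.019 0.065 [(np.float64(260.7094688672199), np.float64(244.73488264752254)), (np.float64(296.1709442046583), np.float64(191.8862356691654))]
-0.019 0.095 [(np.float64(249.2947854765654), np.float64(247.20670694147614)), (np.float64(305.42670417690294), np.float64(187.09664612561204))]
0.019 -0.065 [(np.float64(306.8113165494316), np.float64(219.85578129641618)), (np.float64(262.5602406619054), np.float64(222.91906407729635))]
0.019 0.065 [(np.float64(257.74143272433355), np.float64(230.4495740043148)), (np.float64(304.61908138309025), np.float64(200.71754457143203))]
0.019 0.095 [(np.float64(246.3874884019095), np.float64(232.90079913860504)), (np.float64(313.9448246167876), np.float64(195.79478239445822))]
```

```bash
cat >> h.py <<'E'
from scipy.spatial.transform import Rotation as Ro
def plan(vp,yawdeg=np.degrees(YAW)+90,world=None):
    """offset/dr from current measured pose to TCP at vise-frame point vp (or world)"""
    st=monitor.read_state(); R=Ro.from_euler('xyz',st['tcp_rot'])
    T=Ro.from_euler('xyz',[np.pi,0,np.radians(yawdeg)])
    w=tow(vp) if world is None else np.array(world)
    return (R.inv().apply(w-st['position'])*1000).round(1), (R.inv()*T).as_rotvec(degrees=True).round(2)
def stt():
    st=monitor.read_state(); p=tov(st['position']); print('t',round(st['clock'],2),'vise mm',(p*1000).round(2),'rpy',np.degrees(st['tcp_rot']).round(2),'F',st['contact_force'].round(2),'Fv',(st['contact_force']@Rv).round(2),'w',round(st['grip_width']*87,1))
E
python3 - <<'E'
from h import *
stt()
print(plan(None,world=[.5,-.35,.38],yawdeg=50))
print(plan([0,.125,.36]))
crop(load('scene0'),'e_scene',245,180,325,230,10)
crop(load('top0'),'e_top',240,215,320,255,10)
E
```

```text
t 0.1 vise mm [-412.58 -554.18  403.96] rpy [-179.92    0.     20.1 ] F [-0.72 -0.68  0.93] Fv [-0.85 -0.51  0.93] w 87.0
(array([ 349.3, -149.3,   24.1]), array([-8.00e-02, -2.00e-02, -2.99e+01]))
(array([ 498.2, -619. ,   44.8]), array([-7.000e-02, -5.000e-02, -8.245e+01]))
```

View pics/e_scene.png

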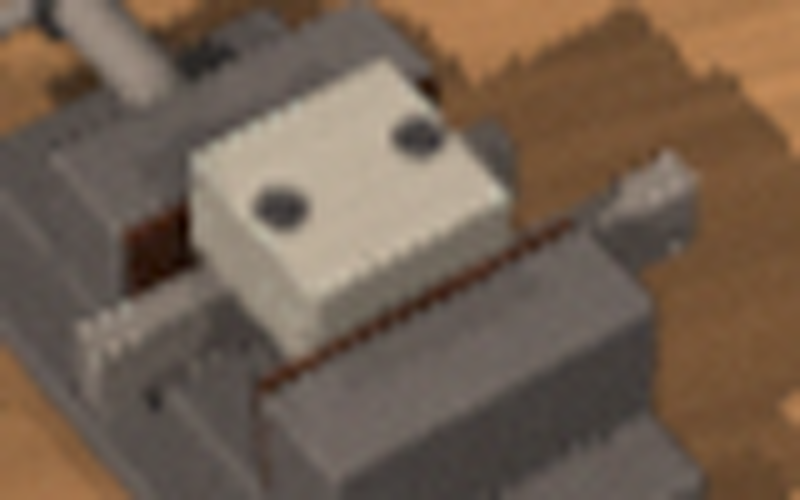

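View pics/e_top.png

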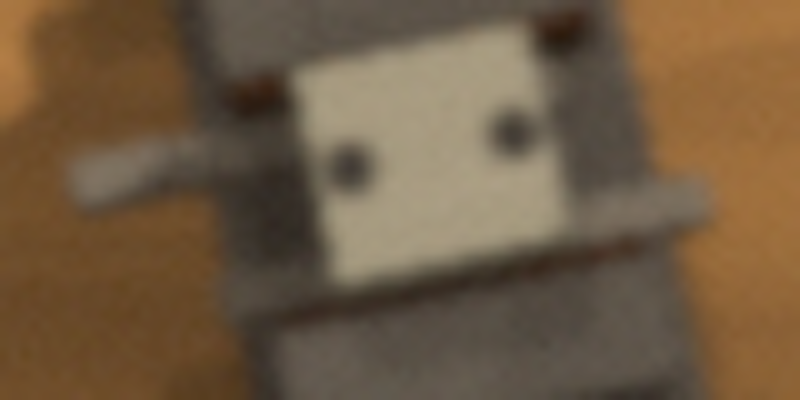

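The two steel bars in the jaws are the parallels, which the crops confirm.
- **Wandered one:** the +x bar sticks out at its +y end, at scene px (314,200) and top px (247,233).
- **Other one:** the -x bar is near the middle, with its -y end at scene px (254,215).
- **Look-alikes:** the brown bar (350,196), the red bar (292,306) and the spare (308,259) all lie on the bench and aren't meant.

I'll spread the two fingers about 40 mm apart, one in front of each parallel's +y end. Pushing the wandered one until the second finger meets the other end leaves them even.

Call:
drive_tool --hand '[0.025,0.025,0.025,0.025,0.025,0.025,0.025,0.025]' --offset '[[0.349,-0.149,0.024],[0.349,-0.149,0.024],[0.349,-0.149,0.024],[0.349,-0.149,0.024],[0.349,-0.149,0.024],[0.349,-0.149,0.024],[0.349,-0.149,0.024],[0.349,-0.149,0.024]]' --dr '[[0,0,-8],[0,0,-16],[0,0,-24],[0,0,-30],[0,0,-30],[0,0,-30],[0,0,-30],[0,0,-30]]'

```text
clock: 0.9
position: [0.5026, -0.3466, 0.3802]
tcp_rot: [-3.141, -0.002, 0.879]
contact_force: [-1.1, -0.4, 0.4]
grip_width: 0.358
```

```bash
python3 - <<'E'
from h import *
stt(); print(plan([0,.125,.36]))
E
```

```text
t 0.9 vise mm [ -82.67 -357.53  380.23] rpy [-1.7995e+02 -9.0000e-02  5.0340e+01] F [-1.11 -0.39  0.37] Fv [-1.17 -0.14  0.37] w 31.2
(array([ 361. , -330.7,   21.1]), array([ -0.  ,  -0.11, -52.21]))
```

Call:
drive_tool --hand '[0.025,0.025,0.025,0.025,0.025,0.025,0.025,0.025]' --offset '[[0.361,-0.331,0.02],[0.361,-0.331,0.02],[0.361,-0.331,0.02],[0.361,-0.331,0.02],[0.361,-0.331,0.02],[0.361,-0.331,0.02],[0.361,-0.331,0.02],[0.361,-0.331,0.02]]' --dr '[[0,0,-8],[0,0,-16],[0,0,-24],[0,0,-32],[0,0,-40],[0,0,-48],[0,0,-52.2],[0,0,-52.2]]'

```text
clock: 1.7
position: [0.481, 0.0505, 0.3643]
tcp_rot: [-3.142, 0.0, 1.788]
contact_force: [0.7, 0.8, -0.4]
grip_width: 0.285
```

```bash
python3 - <<'E'
from h import *
stt(); print(plan([0,.125,.30]))
E
```

```text
t 1.7 vise mm [-17.47  34.87 364.32] rpy [-1.8000e+02  2.0000e-02  1.0244e+02] F [ 0.69  0.79 -0.36] Fv [ 0.85  0.62 -0.36] w 24.8
(array([90.2, 17.3, 64.3]), array([-0.  ,  0.02, -0.11]))
```

Call:
drive_tool --hand '[0.025,0.025,0.025,0.025,0.025,0.025,0.025,0.025]' --offset '[[0.045,0.009,0.0],[0.09,0.0173,0.0],[0.09,0.0173,0.0],[0.09,0.0173,0.04],[0.09,0.0173,0.08],[0.09,0.0173,0.11],[0.09,0.0173,0.126],[0.09,0.0173,0.126]]' --dr '[[0,0,0],[0,0,0],[0,0,0],[0,0,0],[0,0,0],[0,0,0],[0,0,0],[0,0,0]]'

```text
clock: 2.5
position: [0.4784, 0.1395, 0.236]
tcp_rot: [-3.137, -0.0, 1.785]
contact_force: [0.7, 0.3, -0.9]
grip_width: 0.288
```

```bash
python3 - <<'E'
from h import *
stt(); s=snap('scene','scene1'); crop(s,'c_scene1',215,130,335,240,6); s=snap('top','top1'); crop(s,'c_top1',225,180,335,270,6);stt()
E
```

```text
t 2.5 vise mm [ -0.71 122.23 236.03] rpy [-1.7972e+02 -2.0000e-02  1.0229e+02] F [ 0.7   0.35 -0.87] Fv [ 0.76  0.19 -0.87] w 25.1
t 2.6 vise mm [  0.61 122.67 238.77] rpy [-1.7998e+02 -2.0000e-02  1.0229e+02] F [ 0.04  0.59 -0.37] Fv [ 0.17  0.57 -0.37] w 25.1
```

View pics/c_scene1.png

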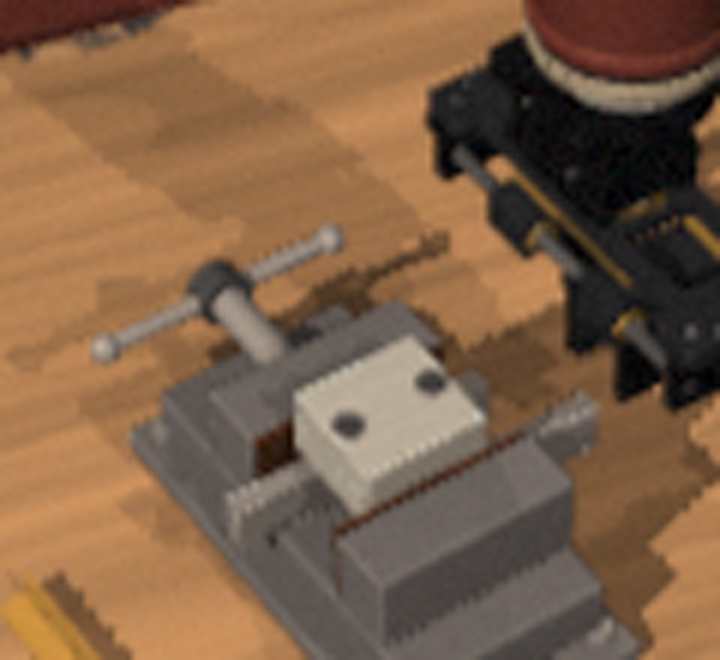

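View pics/c_top1.png

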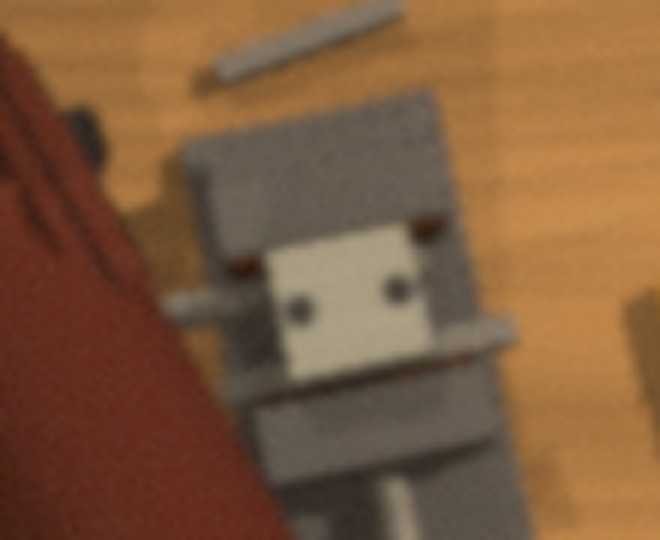

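The gripper hangs clear of the +y end, with both fingers in front of the bars. The bar end is at crop px (590,410). I'll approach it now.

Call:
drive_tool --hand '[0.025,0.025,0.025,0.025,0.025,0.025]' --offset '[[-0.004,0,0],[-0.009,0,0],[-0.013,0,0],[-0.016,0,0],[-0.018,0,0],[-0.018,0,0]]' --dr '[[0,0,-0.26],[0,0,-0.26],[0,0,-0.26],[0,0,-0.26],[0,0,-0.26],[0,0,-0.26]]'

```text
clock: 3.2
position: [0.4833, 0.1224, 0.2385]
tcp_rot: [3.141, 0.0, 1.789]
contact_force: [-1.2, -0.5, -0.1]
grip_width: 0.282
```

```bash
python3 - <<'E'
from h import *
stt()
E
```

```text
t 3.2 vise mm [  0.45 104.52 238.54] rpy [179.99   0.   102.53] F [-1.22 -0.52 -0.07] Fv [-1.3  -0.25 -0.07] w 24.5
```

Call:
drive_tool --hand '[0.025,0.025,0.025,0.025,0.025]' --offset '[[-0.002,0,0],[-0.004,0,0],[-0.006,0,0],[-0.008,0,0],[-0.008,0,0]]' --dr '[[0,0,0],[0,0,0],[0,0,0],[0,0,0],[0,0,0]]'

```text
clock: 3.7
position: [0.4851, 0.1148, 0.2385]
tcp_rot: [3.142, -0.0, 1.79]
contact_force: [-0.4, 2.7, 1.5]
grip_width: 0.286
```

Call:
drive_tool --hand '[0.025,0.025,0.025,0.025]' --offset '[[-0.002,0,0],[-0.004,0,0],[-0.006,0,0],[-0.008,0,0]]' --dr '[[0,0,0],[0,0,0],[0,0,0],[0,0,0]]'

```text
clock: 4.1
position: [0.4868, 0.107, 0.2385]
tcp_rot: [3.141, -0.0, 1.79]
contact_force: [-0.6, 2.4, 1.6]
grip_width: 0.287
```

```bash
python3 - <<'E'
from h import *
stt(); s=snap('scene','scene2'); crop(s,'c_scene2',215,130,335,240,6); stt()
E
```

```text
t 4.1 vise mm [  0.45  88.73 238.5 ] rpy [ 1.7999e+02 -1.0000e-02  1.0256e+02] F [-0.55  2.41  1.63] Fv [-0.01  2.47  1.63] w 25.0
t 4.15 vise mm [  0.46  88.37 238.49] rpy [180.     0.   102.54] F [-0.6   2.68  1.15] Fv [-0.01  2.75  1.15] w 25.1
```

View pics/c_scene2.png

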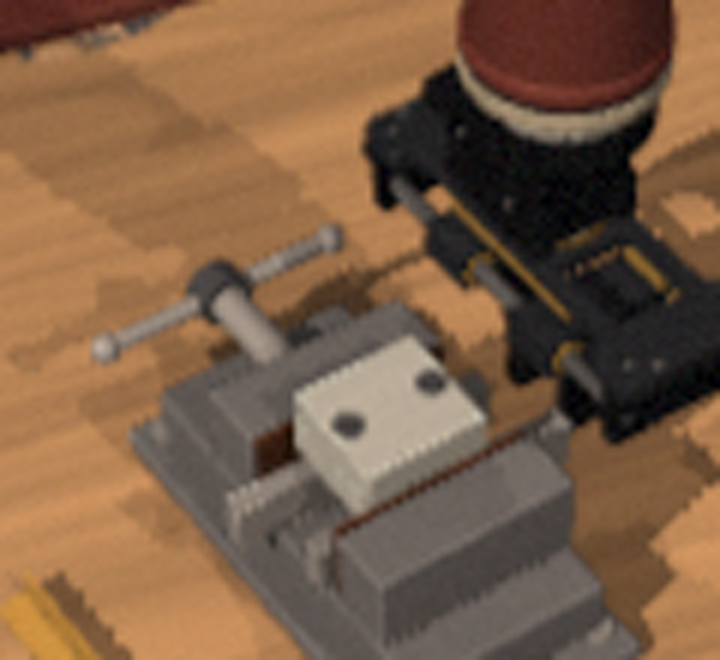

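The +x bar is sliding at about 2.5 N, and its -y end now shows at crop px (318,550). I'll keep pushing.

Call:
drive_tool --hand '[0.025,0.025,0.025,0.025,0.025]' --offset '[[-0.002,0,0],[-0.004,0,0],[-0.006,0,0],[-0.008,0,0],[-0.01,0,0]]' --dr '[[0,0,0],[0,0,0],[0,0,0],[0,0,0],[0,0,0]]'

```text
clock: 4.65
position: [0.4889, 0.0972, 0.2385]
tcp_rot: [3.142, -0.0, 1.79]
contact_force: [-0.6, 4.0, 2.0]
grip_width: 0.283
```

Call:
drive_tool --hand '[0.025,0.025]' --offset '[[-0.001,0,0],[-0.002,0,0]]' --dr '[[0,0,0],[0,0,0]]'

```text
clock: 4.85
position: [0.4894, 0.0954, 0.2385]
tcp_rot: [3.142, -0.0, 1.79]
contact_force: [-0.5, 3.6, 2.3]
grip_width: 0.287
```

```bash
python3 - <<'E'
from h import *
stt(); s=snap('scene','scene3'); crop(s,'c_scene3',235,160,325,240,8); stt()
s=snap('top','top3'); crop(s,'c_top3',225,180,335,270,6);stt()
E
```

```text
t 4.85 vise mm [  0.46  76.81 238.48] rpy [ 1.8000e+02 -1.0000e-02  1.0256e+02] F [-0.51  3.63  2.35] Fv [0.29 3.66 2.35] w 25.0
t 4.9 vise mm [  0.44  76.66 238.48] rpy [180.     0.   102.55] F [-0.71  3.29  2.79] Fv [0.03 3.36 2.79] w 24.8
t 4.95 vise mm [  0.45  76.71 238.49] rpy [180.     0.   102.55] F [-0.81  2.96  2.15] Fv [-0.15  3.07  2.15] w 24.7
```

View pics/c_scene3.png

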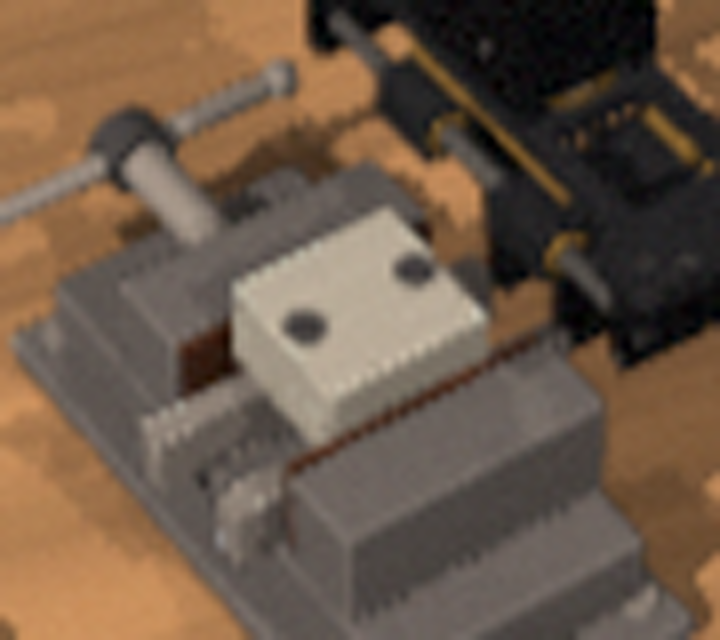

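View pics/c_top3.png

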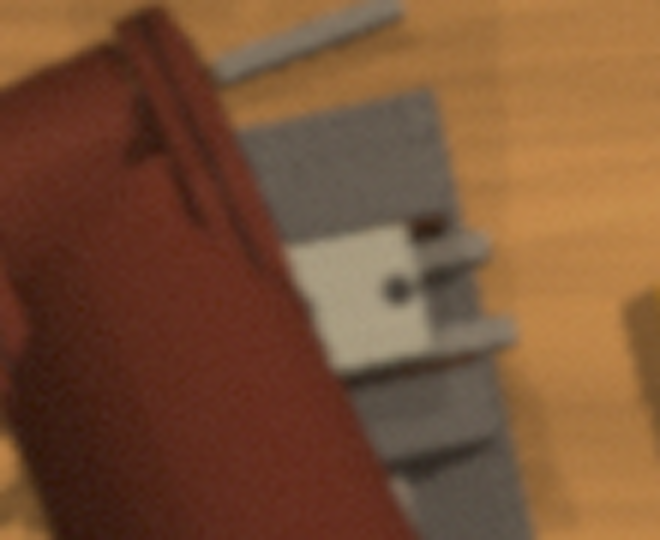

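The -y ends of both bars are now visible, in the top crop at (488,245) and (515,330). The +x one is still a few mm short. I'll measure their ends from edge profiles.

```bash
cat >> h.py <<'E'
from scipy.ndimage import map_coordinates, gaussian_filter1d
def ends(s,lo,hi,sgn=-1):
    g=s['pixels'].astype(float).mean(2); c=s['pixels'][...,0].astype(float)-s['pixels'][...,2]
    y=np.arange(lo,hi,.0002); out={}
    for sx in(-.019,.019):
        pr=[]
        for dx in np.linspace(-.003,.003,7):
            uv=np.array([w2p(s,tow([sx+dx,yy,.07])) for yy in y]); pr.append(map_coordinates(c,[uv[:,1],uv[:,0]],order=1))
        p=gaussian_filter1d(np.mean(pr,0),5); d=np.abs(np.gradient(p)); i=d.argmax()
        # half-level crossing around
        print('bar',sx,'edge y mm',round(y[i]*1000,2),'profile',p[::25].round(0))
E
python3 - <<'E'
from h import *
print('top0');ends(load('top0'),-.085,-.052)
print('top3');ends(load('top3'),-.085,-.052)
print('top0 +y');ends(load('top0'),.052,.11)
print('scene3');ends(load('scene3'),-.085,-.052)
analyse(load('top3'))
E
```

```text
top0
bar -0.019 edge y mm -66.6 profile [98. 98. 97. 90. 54. 32. 29.]
bar 0.019 edge y mm -54.2 profile [99. 98. 99. 98. 97. 95. 67.]
top3
bar -0.019 edge y mm -66.2 profile [115. 115. 114. 105.  63.  35.  30.]
bar 0.019 edge y mm -63.6 profile [115. 115. 115. 108.  87.  45.  32.]
top0 +y
bar -0.019 edge y mm 63.4 profile [20. 21. 34. 57. 62. 62. 62. 64. 65. 64. 65. 65.]
bar 0.019 edge y mm 95.8 profile [21. 21. 24. 24. 25. 29. 30. 30. 36. 58. 70. 71.]
scene3
bar -0.019 edge y mm -83.8 profile [24. 12. 11. 20. 24. 24. 23.]
bar 0.019 edge y mm -83.8 profile [25. 13. 12. 12. 21. 24. 23.]
block slopes x,y [-0.0238  0.0079] z mid 0.1084 n 308 jaw z 0.0881
par -0.019 y range [-0.0675 -0.0668 -0.0654 -0.0325 -0.0309 -0.0305] 38
par 0.019 y range [-0.0635 -0.063  -0.0623 -0.0319 -0.0315 -0.0308] 37
```

Call:
drive_tool --hand '[0.025,0.025]' --offset '[[-0.001,0,0],[-0.002,0,0]]' --dr '[[0,0,0],[0,0,0]]'

```text
clock: 5.15
position: [0.4898, 0.0935, 0.2385]
tcp_rot: [3.142, -0.0, 1.79]
contact_force: [-1.2, 3.8, 2.0]
grip_width: 0.289
```

Call:
drive_tool --hand '[0.025]' --offset '[[-0.0005,0,0]]' --dr '[[0,0,0]]'

```text
clock: 5.25
position: [0.4899, 0.0929, 0.2385]
tcp_rot: [3.142, -0.0, 1.79]
contact_force: [-1.4, 4.2, 3.8]
grip_width: 0.289
```

Call:
drive_tool --hand '[0.025]' --offset '[[-0.0005,0,0]]' --dr '[[0,0,0]]'

```text
clock: 5.35
position: [0.49, 0.0925, 0.2385]
tcp_rot: [3.142, -0.0, 1.79]
contact_force: [-0.6, 4.6, 2.7]
grip_width: 0.288
```

```bash
python3 - <<'E'
from h import *
stt(); s=snap('top','top4'); ends(s,-.085,-.052); stt()
E
```

```text
t 5.35 vise mm [  0.45  73.83 238.47] rpy [180.    -0.   102.56] F [-0.6   4.59  2.66] Fv [0.41 4.61 2.66] w 25.0
bar -0.019 edge y mm -66.2 profile [115. 115. 114. 105.  63.  36.  31.]
bar 0.019 edge y mm -65.6 profile [115. 115. 115. 105.  66.  35.  31.]
t 5.4 vise mm [  0.46  73.77 238.46] rpy [180.    -0.   102.55] F [-0.46  4.19  2.28] Fv [0.46 4.19 2.28] w 24.9
```

```bash
python3 - <<'E'
from h import *
print(monitor.read_state()['ft_torque'])
E
```

```text
[0.92999918 0.06283264 0.06827208]
```

Call:
drive_tool --hand '[0.025]' --offset '[[-0.0005,0,0]]' --dr '[[0,0,0]]'

```text
clock: 5.5
position: [0.4901, 0.0921, 0.2385]
tcp_rot: [3.141, -0.0, 1.79]
contact_force: [-0.9, 4.4, 2.2]
grip_width: 0.289
```

```bash
python3 - <<'E'
from h import *
print(monitor.read_state()['ft_torque']);stt()
s=snap('top','top5'); ends(s,-.085,-.052); stt()
E
```

```text
[0.89453835 0.0484988  0.06384296]
t 5.5 vise mm [  0.47  73.42 238.5 ] rpy [ 1.7999e+02 -1.0000e-02  1.0256e+02] F [-0.86  4.36  2.17] Fv [0.11 4.45 2.17] w 25.1
bar -0.019 edge y mm -66.0 profile [115. 115. 114. 105.  63.  36.  31.]
bar 0.019 edge y mm -66.6 profile [114. 115. 114. 102.  59.  36.  31.]
t 5.55 vise mm [  0.43  73.3  238.46] rpy [-180.     -0.    102.56] F [-1.34  3.95  2.01] Fv [-0.45  4.15  2.01] w 24.8
```

Call:
drive_tool --hand '[0.025]' --offset '[[-0.0005,0,0]]' --dr '[[0,0,0]]'

```text
clock: 5.65
position: [0.4902, 0.0916, 0.2385]
tcp_rot: [3.142, -0.0, 1.79]
contact_force: [-1.5, 5.6, 3.5]
grip_width: 0.289
```

```bash
python3 - <<'E'
from h import *
print(monitor.read_state()['ft_torque']);stt()
s=snap('top','top6'); ends(s,-.085,-.052); stt()
E
```

```text
[1.42245826 0.16655234 0.00651672]
t 5.65 vise mm [  0.44  72.92 238.46] rpy [ 1.8000e+02 -1.0000e-02  1.0256e+02] F [-1.49  5.63  3.54] Fv [-0.23  5.82  3.54] w 25.1
bar -0.019 edge y mm -66.4 profile [116. 115. 115. 105.  62.  36.  30.]
bar 0.019 edge y mm -67.0 profile [115. 116. 114. 100.  56.  34.  31.]
t 5.7 vise mm [  0.47  72.95 238.49] rpy [ 1.7999e+02 -2.0000e-02  1.0256e+02] F [-0.33  3.62  2.93] Fv [0.46 3.61 2.93] w 25.2
```

Both fingers are now loaded: force rose from about 4.4 to 5.8 N, and the z-moment dropped from 0.064 to about 0.007 N·m. The ends should therefore be even. I'll back off and check.

Call:
drive_tool --hand '[0.025,0.025,0.025,0.025,0.025,0.025,0.025,0.025]' --offset '[[0.004,0,0],[0.015,0,0],[0.035,0,0],[0.05,0,0],[0.05,0,-0.04],[0.05,0,-0.08],[0.05,0,-0.12],[0.05,0,-0.12]]' --dr '[[0,0,0],[0,0,0],[0,0,0],[0,0,0],[0,0,0],[0,0,0],[0,0,0],[0,0,0]]'

```text
clock: 6.5
position: [0.4803, 0.1416, 0.3635]
tcp_rot: [3.134, 0.001, 1.79]
contact_force: [0.9, 0.4, -0.5]
grip_width: 0.285
```

Call:
drive_tool --hand '[0.025,0.025,0.025,0.025]' --offset '[[0.05,0,0],[0.1,0,0],[0.15,0,0],[0.15,0,0]]' --dr '[[0,0,0],[0,0,0],[0,0,0],[0,0,0]]'

```text
clock: 6.9
position: [0.4431, 0.2935, 0.3583]
tcp_rot: [-3.141, -0.003, 1.799]
contact_force: [0.5, 0.3, -0.3]
grip_width: 0.289
```

```bash
python3 - <<'E'
from h import *
stt(); s=snap('top','top7'); ends(s,-.085,-.052); print('+y');ends(s,.052,.085); analyse(s);crop(s,'c_top7',225,180,335,270,6)
s=snap('scene','scene7'); analyse(s);crop(s,'c_scene7',235,160,325,240,8); stt()
E
```

```text
t 6.9 vise mm [ -1.68 280.27 358.29] rpy [-179.98   -0.19  103.09] F [ 0.48  0.28 -0.29] Fv [ 0.53  0.17 -0.29] w 25.2
bar -0.019 edge y mm -66.0 profile [117. 116. 116. 107.  64.  38.  32.]
bar 0.019 edge y mm -67.2 profile [116. 117. 116. 104.  58.  36.  32.]
+y
bar -0.019 edge y mm 62.8 profile [20. 22. 39. 63. 68. 70. 69.]
bar 0.019 edge y mm 63.6 profile [21. 24. 39. 66. 73. 74. 74.]
block slopes x,y [-0.0418  0.0059] z mid 0.1081 n 372 jaw z 0.088
par -0.019 y range [-0.0668 -0.0655 -0.0651  0.0608  0.0614  0.0619] 72
par 0.019 y range [-0.0661 -0.0655 -0.0647  0.061   0.0617  0.062 ] 71
block slopes x,y [-0.0464 -0.0061] z mid 0.1099 n 295 jaw z 0.0891
par -0.019 y range [-0.0708 -0.069  -0.069   0.9356  0.9358  0.9371] 60
par 0.019 y range [-0.0685 -0.0684 -0.0679  0.9257  0.9297  0.9331] 43
t 7.0 vise mm [-2.7000e-01  2.7446e+02  3.5766e+02] rpy [-1.7993e+02  1.0000e-02  1.0275e+02] F [ 0.05 -1.62 -0.35] Fv [-0.3  -1.59 -0.35] w 25.2
```

View pics/c_top7.png

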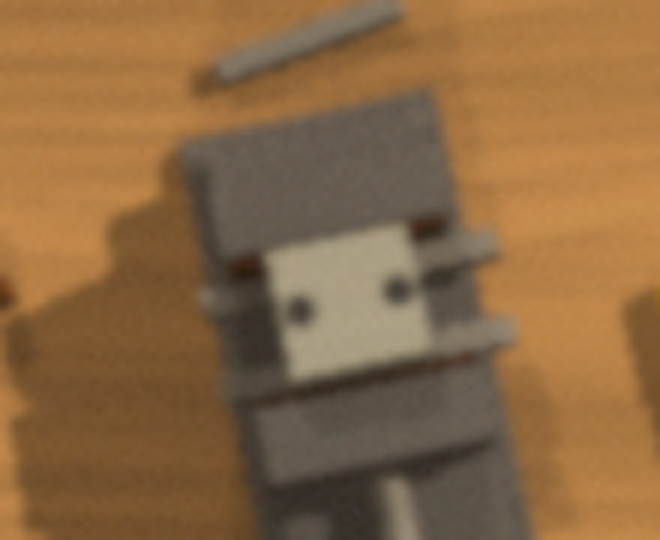

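View pics/c_scene7.png

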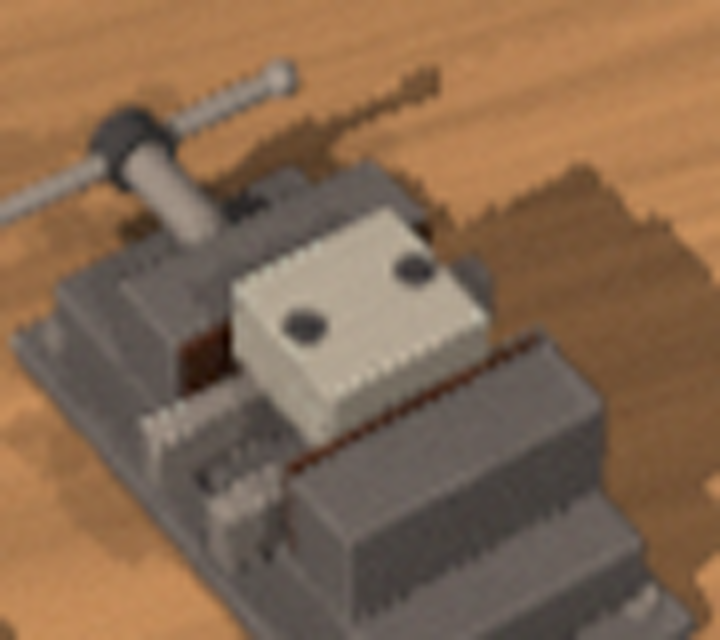

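The ends are even: bar centres are at about -1.6 and -1.8 mm, the -y ends are at top crop (497,243) and (515,330), and the wandered bar's +y end no longer sticks out. Next is the block, which slopes by about 0.043 with -x high. I'll go over its middle.

```bash
python3 - <<'E'
from h import *
stt();print(plan([0,0,.345]))
E
```

```text
t 7.0 vise mm [-2.7000e-01  2.7446e+02  3.5766e+02] rpy [-1.7993e+02  1.0000e-02  1.0275e+02] F [ 0.05 -1.62 -0.35] Fv [-0.3  -1.59 -0.35] w 25.2
(array([-274.5,   -0.7,   12.7]), array([-0.07,  0.01,  0.2 ]))
```

Call:
drive_tool --hand '[0.025,0.025,0.025,0.025,0.025,0.025,0.025,0.025]' --offset '[[-0.05,0,0],[-0.1,0,0],[-0.15,0,0],[-0.2,0,0],[-0.25,0,0],[-0.2745,0,0],[-0.2745,0,0.012],[-0.2745,0,0.035]]' --dr '[[0,0,0],[0,0,0],[0,0,0],[0,0,0],[0,0,0],[0,0,0],[0,0,0],[0,0,0]]'

```text
clock: 7.8
position: [0.5067, 0.0171, 0.3236]
tcp_rot: [3.14, 0.001, 1.786]
contact_force: [0.6, 0.1, -0.5]
grip_width: 0.285
```

```bash
python3 - <<'E'
from h import *
stt();print(plan([0,0,.305]));s=snap('scene','scene8');crop(s,'c_scene8',215,110,335,210,6);stt();print(plan([0,0,.305]))
E
```

```text
t 7.8 vise mm [  0.39  -3.38 323.65] rpy [1.7989e+02 6.0000e-02 1.0232e+02] F [ 0.65  0.07 -0.48] Fv [ 0.65 -0.07 -0.48] w 24.8
(array([ 3.4, -0.4, 18.6]), array([ 0.11,  0.06, -0.23]))
t 7.85 vise mm [ -1.1   -2.58 319.14] rpy [-1.7978e+02 -4.0000e-02  1.0240e+02] F [-1.51  0.37 -2.64] Fv [-1.39  0.68 -2.64] w 25.0
(array([ 2.6,  1.2, 14.1]), array([-0.22, -0.04, -0.15]))
```

View pics/c_scene8.png

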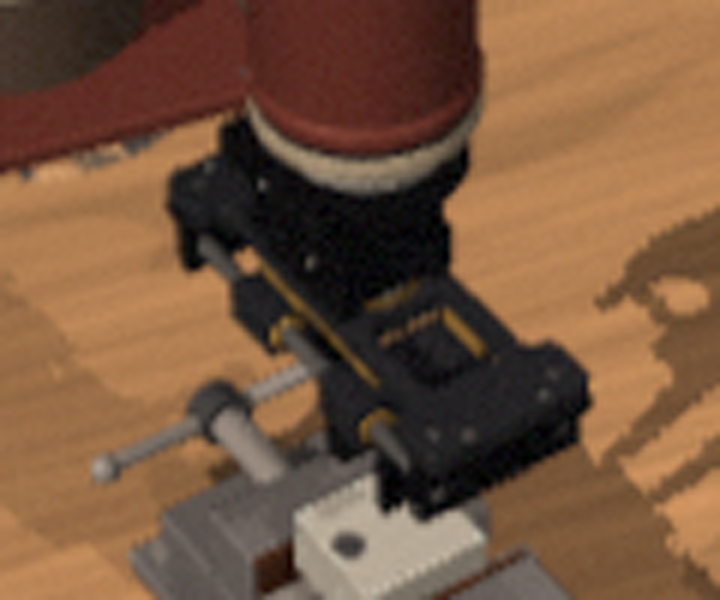

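Call:
drive_tool --hand '[0.025,0.025,0.025,0.025]' --offset '[[0.0026,0.0006,0.006],[0.0026,0.0006,0.012],[0.0026,0.0006,0.016],[0.0026,0.0006,0.016]]' --dr '[[0,0,0],[0,0,0],[0,0,0],[0,0,0]]'

```text
clock: 8.25
position: [0.5064, 0.0217, 0.3073]
tcp_rot: [-3.141, -0.0, 1.79]
contact_force: [-0.3, -0.4, 0.1]
grip_width: 0.286
```

```bash
python3 - <<'E'
from h import *
stt()
E
```

```text
t 8.25 vise mm [  1.03   1.17 307.3 ] rpy [-179.99   -0.    102.58] F [-0.33 -0.36  0.07] Fv [-0.4  -0.28  0.07] w 24.9
```

Call:
drive_tool --hand '[0.025,0.025,0.025,0.025,0.025,0.025]' --offset '[[-0.001,-0.001,0.003],[-0.001,-0.001,0.006],[-0.001,-0.001,0.009],[-0.001,-0.001,0.01],[-0.001,-0.001,0.011],[-0.001,-0.001,0.012]]' --dr '[[0,0,0],[0,0,0],[0,0,0],[0,0,0],[0,0,0],[0,0,0]]'

```text
clock: 8.85
position: [0.5057, 0.0203, 0.2954]
tcp_rot: [3.141, -0.0, 1.79]
contact_force: [1.0, 0.3, 0.2]
grip_width: 0.286
```

Call:
drive_tool --hand '[0.025,0.025]' --offset '[[0,0,0.001],[0,0,0.002]]' --dr '[[0,0,0],[0,0,0]]'

```text
clock: 9.05
position: [0.5057, 0.0203, 0.2934]
tcp_rot: [3.142, -0.0, 1.79]
contact_force: [-0.1, -0.1, -0.6]
grip_width: 0.287
```

Call:
drive_tool --hand '[0.025,0.025]' --offset '[[0,0,0.001],[0,0,0.002]]' --dr '[[0,0,0],[0,0,0]]'

```text
clock: 9.25
position: [0.5057, 0.0203, 0.2921]
tcp_rot: [3.142, 0.0, 1.79]
contact_force: [-3.9, -0.0, 11.4]
grip_width: 0.288
```

```bash
python3 - <<'E'
from h import *
stt();print(monitor.read_state()['ft_torque'])
E
```

```text
t 9.25 vise mm [ 1.4000e-01 -2.0000e-02  2.9213e+02] rpy [1.8000e+02 2.0000e-02 1.0255e+02] F [-3.91 -0.   11.42] Fv [-3.82  0.85 11.42] w 25.0
[-0.14530537  0.99935301  0.0014604 ]
```

Call:
drive_tool --hand '[0.025,0.025]' --offset '[[0,0,0.0005],[0,0,0.001]]' --dr '[[0,0,0],[0,0,0]]'

```text
clock: 9.45
position: [0.5057, 0.0204, 0.2913]
tcp_rot: [3.141, 0.0, 1.79]
contact_force: [-3.8, 0.2, 10.9]
grip_width: 0.289
```

Call:
drive_tool --hand '[0.025,0.025]' --offset '[[0,0,0.0005],[0,0,0.001]]' --dr '[[0,0,0],[0,0,0]]'

```text
clock: 9.65
position: [0.5057, 0.0204, 0.2904]
tcp_rot: [3.141, 0.0, 1.79]
contact_force: [-4.0, -0.3, 10.5]
grip_width: 0.285
```

```bash
python3 - <<'E'
from h import *
stt();print(monitor.read_state()['ft_torque'])
E
```

```text
t 9.65 vise mm [1.4000e-01 3.0000e-02 2.9035e+02] rpy [1.7999e+02 3.0000e-02 1.0256e+02] F [-3.98 -0.31 10.53] Fv [-3.95  0.56 10.53] w 24.8
[-0.11224482  1.06531775  0.06105593]
```

Call:
drive_tool --hand '[0.025,0.025,0.025,0.025]' --offset '[[0,0,0.0005],[0,0,0.001],[0,0,0.0015],[0,0,0.002]]' --dr '[[0,0,0],[0,0,0],[0,0,0],[0,0,0]]'

```text
clock: 10.05
position: [0.5053, 0.0203, 0.2884]
tcp_rot: [-3.14, 0.001, 1.79]
contact_force: [-9.6, 0.4, 18.1]
grip_width: 0.289
```

Call:
drive_tool --hand '[0.025,0.025]' --offset '[[0,0,0.0005],[0,0,0.001]]' --dr '[[0,0,0],[0,0,0]]'

```text
clock: 10.25
position: [0.5053, 0.0203, 0.2879]
tcp_rot: [-3.14, 0.001, 1.79]
contact_force: [-12.0, -1.6, 24.9]
grip_width: 0.286
```

```bash
python3 - <<'E'
from h import *
stt();print(monitor.read_state()['ft_torque'])
E
```

```text
t 10.25 vise mm [-2.9000e-01  8.0000e-02  2.8791e+02] rpy [-1.7991e+02  5.0000e-02  1.0255e+02] F [-11.97  -1.59  24.88] Fv [-12.03   1.05  24.88] w 24.9
[-0.38317646  2.98780714  0.01579944]
```

```bash
python3 - <<'E'
from h import *
s=snap('scene','scene9');crop(s,'c_scene9',235,150,325,230,8);stt()
E
```

```text
t 10.3 vise mm [-3.1000e-01  9.0000e-02  2.8792e+02] rpy [-1.7991e+02  5.0000e-02  1.0255e+02] F [-10.76  -0.87  21.88] Fv [-10.69   1.49  21.88] w 25.4
```

View pics/c_scene9.png

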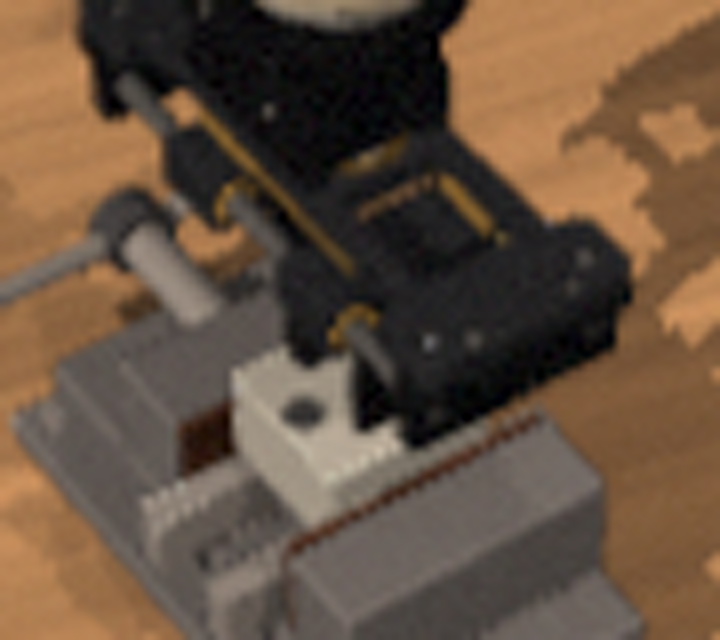

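```bash
cat >> h.py <<'E'
def blockfit(s,ylo,yhi):
    P=tov(cloud(s).reshape(-1,3)); P=P[~np.isnan(P[:,0])]
    q=P[(abs(P[:,0])<.025)&(P[:,1]>ylo)&(P[:,1]<yhi)&(P[:,2]>.090)&(P[:,2]<.116)]
    A=np.c_[q[:,0],np.ones(len(q))]; c,*_=np.linalg.lstsq(A,q[:,1+1],rcond=None)
    print('slope x',c[0].round(4),'z',c[1].round(4),'n',len(q),'res',(q[:,2]-A@c).std().round(4))
E
python3 - <<'E'
from h import *
for t in('scene7','scene8','scene9'): blockfit(load(t),-.027,-.014)
E
```

```text
slope x -0.0896 z 0.1096 n 84 res 0.0028
slope x -0.0175 z 0.1097 n 74 res 0.0018
slope x -0.0212 z 0.1057 n 82 res 0.0028
```

Call:
drive_tool --hand '[0.025,0.025]' --offset '[[0,0,0.0005],[0,0,0.0005]]' --dr '[[0,0,0],[0,0,0]]'

```text
clock: 10.5
position: [0.5053, 0.0204, 0.2878]
tcp_rot: [-3.14, 0.001, 1.79]
contact_force: [-12.3, -0.7, 25.3]
grip_width: 0.289
```

```bash
python3 - <<'E'
from h import *
stt();print(monitor.read_state()['ft_torque'])
E
```

```text
t 10.5 vise mm [-2.7000e-01  1.2000e-01  2.8775e+02] rpy [-1.7991e+02  6.0000e-02  1.0255e+02] F [-12.34  -0.71  25.26] Fv [-12.2    1.99  25.26] w 25.1
[-0.42385744  3.13433221 -0.0438007 ]
```

Call:
drive_tool --hand '[0.025,0.025,0.0,0.0,0.0,0.0,0.0,0.0]' --offset '[[0,0,-0.002],[0,0,-0.01],[0,0,-0.04],[0,0,-0.06],[0.05,0,-0.06],[0.1,0,-0.06],[0.15,0,-0.06],[0.17,0,-0.06]]' --dr '[[0,0,0],[0,0,0],[0,0,8],[0,0,16],[0,0,24],[0,0,32],[0,0,40],[0,0,48]]'

```text
clock: 11.3
position: [0.4683, 0.1869, 0.3466]
tcp_rot: [3.141, -0.001, 0.974]
contact_force: [0.0, -0.5, 0.0]
grip_width: 0.008
```

```bash
python3 - <<'E'
from h import *
stt();
for n in('top','scene'):
    s=snap(n,n+'10'); analyse(s)
crop(s,'c_scene10',235,160,325,240,8); s=load('top10'); crop(s,'c_top10',225,180,335,270,6);ends(s,-.085,-.052)
stt()
E
```

```text
t 11.3 vise mm [-2.2000e-01  1.7077e+02  3.4656e+02] rpy [ 1.7998e+02 -5.0000e-02  5.5820e+01] F [ 0.04 -0.45  0.03] Fv [-0.06 -0.45  0.03] w 0.7
block slopes x,y [-0.0103 -0.0075] z mid 0.1042 n 372 jaw z 0.0877
par -0.019 y range [-0.0675 -0.0644 -0.0629  0.0588  0.0609  0.0619] 71
par 0.019 y range [-0.0675 -0.0654 -0.065   0.0596  0.0611  0.0615] 73
block slopes x,y [-0.0155  0.0129] z mid 0.1056 n 287 jaw z 0.0896
par -0.019 y range [-0.0709 -0.0691 -0.068   0.9315  0.9342  0.9387] 50
par 0.019 y range [-0.0686 -0.068  -0.0678  0.9266  0.9266  0.9275] 38
bar -0.019 edge y mm -66.2 profile [118. 117. 117. 107.  65.  39.  32.]
bar 0.019 edge y mm -66.8 profile [117. 117. 117. 104.  58.  34.  31.]
t 11.4 vise mm [ -0.51 173.7  346.71] rpy [-1.7995e+02 -1.3000e-01  5.6070e+01] F [-0.13 -0.75  1.02] Fv [-0.29 -0.7   1.02] w 0.6
```

View pics/c_scene10.png

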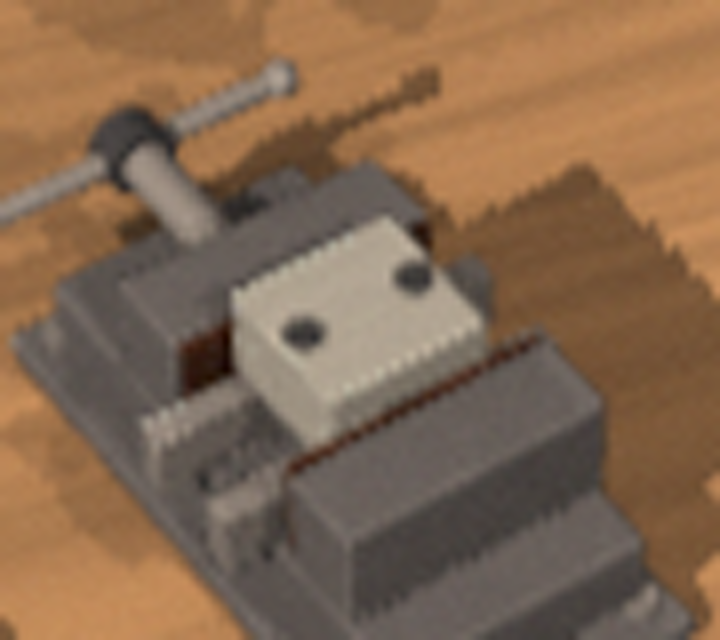

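View pics/c_top10.png

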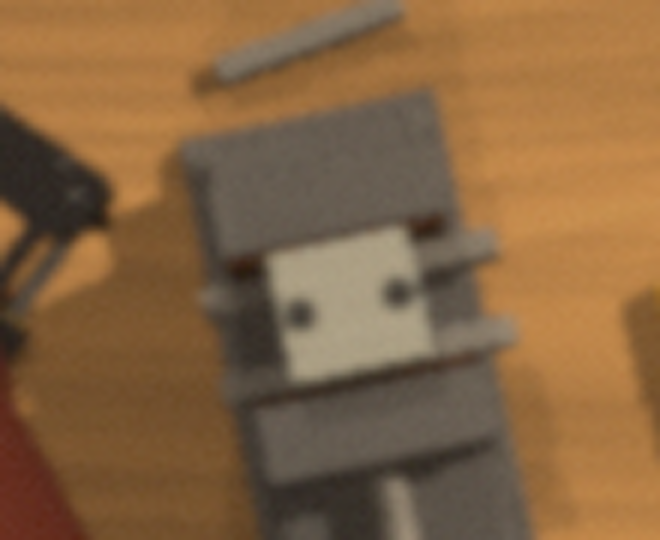

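The block came down about 4 mm and is nearly level, with a slope of about -0.01. The bars are still even, at top crop (497,243) and (515,330). Next come the single presses with closed fingers turned 90°, first over the -x bar.

```bash
python3 - <<'E'
from h import *
print(plan([-.019,0,.335],yawdeg=12.55))
E
```

```text
(array([-133. ,  113.2,   11.3]), array([-0.09, -0.1 , 43.52]))
```

Call:
drive_tool --hand '[0.0,0.0,0.0,0.0,0.0,0.0,0.0,0.0]' --offset '[[-0.03,0.025,0.0],[-0.06,0.05,0.0],[-0.09,0.076,0.0],[-0.12,0.1,0.0],[-0.133,0.113,0.0],[-0.133,0.113,0.0],[-0.133,0.113,0.011],[-0.133,0.113,0.011]]' --dr '[[0,0,8],[0,0,16],[0,0,24],[0,0,32],[0,0,40],[0,0,43.5],[0,0,43.5],[0,0,43.5]]'

```text
clock: 12.2
position: [0.4881, 0.0111, 0.3335]
tcp_rot: [-3.141, 0.002, 0.222]
contact_force: [0.3, -0.0, 0.5]
grip_width: 0.007
```

```bash
python3 - <<'E'
from h import *
stt();print(plan([-.019,0,.292],yawdeg=12.55))
E
```

```text
t 12.2 vise mm [-19.1   -5.18 333.47] rpy [-1.7996e+02  1.1000e-01  1.2730e+01] F [ 0.29 -0.02  0.54] Fv [ 0.27 -0.08  0.54] w 0.6
(array([ 0.2, -5.2, 41.5]), array([-0.04,  0.11,  0.18]))
```

Call:
drive_tool --hand '[0.0,0.0,0.0,0.0,0.0,0.0]' --offset '[[0,-0.002,0.01],[0,-0.002,0.02],[0,-0.002,0.028],[0,-0.002,0.034],[0,-0.002,0.036],[0,-0.002,0.036]]' --dr '[[0,0,0],[0,0,0],[0,0,0],[0,0,0],[0,0,0],[0,0,0]]'

```text
clock: 12.8
position: [0.4881, 0.0131, 0.2986]
tcp_rot: [-3.141, 0.001, 0.219]
contact_force: [-0.4, 0.2, -0.3]
grip_width: 0.003
```

```bash
python3 - <<'E'
from h import *
stt();print(plan([-.019,0,.292],yawdeg=12.55))
E
```

```text
t 12.8 vise mm [-18.61  -3.21 298.62] rpy [-1.7999e+02  3.0000e-02  1.2570e+01] F [-0.42  0.2  -0.33] Fv [-0.37  0.29 -0.33] w 0.2
(array([-0.4, -3.2,  6.6]), array([-0.01,  0.03,  0.02]))
```

Call:
drive_tool --hand '[0.0,0.0,0.0,0.0,0.0]' --offset '[[0,-0.003,0.003],[0,-0.003,0.006],[0,-0.003,0.008],[0,-0.003,0.009],[0,-0.003,0.01]]' --dr '[[0,0,0],[0,0,0],[0,0,0],[0,0,0],[0,0,0]]'

```text
clock: 13.3
position: [0.4875, 0.016, 0.2889]
tcp_rot: [-3.142, -0.0, 0.219]
contact_force: [-0.4, -0.2, 0.4]
grip_width: 0.007
```

Call:
drive_tool --hand '[0.0,0.0]' --offset '[[0,0,0.0005],[0,0,0.001]]' --dr '[[0,0,0],[0,0,0]]'

```text
clock: 13.5
position: [0.4876, 0.016, 0.2881]
tcp_rot: [3.142, -0.0, 0.219]
contact_force: [-1.9, -0.4, 5.6]
grip_width: 0.007
```

Call:
drive_tool --hand '[0.0,0.0]' --offset '[[0,0,0.0005],[0,0,0.001]]' --dr '[[0,0,0],[0,0,0]]'

```text
clock: 13.7
position: [0.4875, 0.016, 0.2879]
tcp_rot: [3.141, 0.0, 0.219]
contact_force: [-7.0, -0.7, 16.5]
grip_width: 0.007
```

Call:
drive_tool --hand '[0.0,0.0]' --offset '[[0,0,0.0005],[0,0,0.0008]]' --dr '[[0,0,0],[0,0,0]]'

```text
clock: 13.9
position: [0.4875, 0.0161, 0.2877]
tcp_rot: [3.141, 0.0, 0.219]
contact_force: [-10.0, -1.7, 23.0]
grip_width: 0.002
```

```bash
python3 - <<'E'
from h import *
stt();print(monitor.read_state()['ft_torque'])
E
```

```text
t 13.9 vise mm [-1.8570e+01 -1.7000e-01  2.8775e+02] rpy [1.7996e+02 2.0000e-02 1.2550e+01] F [-10.01  -1.75  22.97] Fv [-10.15   0.47  22.97] w 0.2
[-0.17507051  2.37150251 -0.03031113]
```

Call:
drive_tool --hand '[0.0,0.0]' --offset '[[-0.0004,0,0.0004],[-0.0004,0,0.0006]]' --dr '[[0,0,0],[0,0,0]]'

```text
clock: 14.1
position: [0.4873, 0.0161, 0.2877]
tcp_rot: [3.141, -0.0, 0.219]
contact_force: [-10.1, 0.1, 25.4]
grip_width: 0.002
```

```bash
python3 - <<'E'
from h import *
stt();print(monitor.read_state()['ft_torque'])
E
```

```text
t 14.1 vise mm [-1.8800e+01 -1.5000e-01  2.8766e+02] rpy [ 1.7994e+02 -3.0000e-02  1.2550e+01] F [-10.13   0.1   25.38] Fv [-9.87  2.3  25.38] w 0.1
[-0.16974178  2.55068211  0.01902573]
```

Call:
drive_tool --hand '[0.0,0.0]' --offset '[[-0.0004,0,0.0004],[-0.0004,0,0.0005]]' --dr '[[0,0,0],[0,0,0]]'

```text
clock: 14.3
position: [0.4871, 0.0161, 0.2876]
tcp_rot: [3.14, -0.001, 0.219]
contact_force: [-11.8, -0.0, 28.1]
grip_width: 0.008
```

```bash
python3 - <<'E'
from h import *
stt();print(monitor.read_state()['ft_torque'])
E
```

```text
t 14.3 vise mm [-1.9000e+01 -1.2000e-01  2.8757e+02] rpy [ 1.7993e+02 -7.0000e-02  1.2550e+01] F [-11.79  -0.05  28.09] Fv [-11.52   2.51  28.09] w 0.7
[-0.13290015  2.63012824  0.00921825]
```

28 N over -x is done. Now the +x side.

Call:
drive_tool --hand '[0.0,0.0,0.0,0.0,0.0,0.0,0.0]' --offset '[[0,0,-0.002],[0,0,-0.01],[0.015,0,-0.012],[0.0385,0,-0.012],[0.0385,0,-0.01],[0.0385,0,-0.006],[0.0385,0,-0.005]]' --dr '[[0,0,0],[0,0,0],[0,0,0],[0,0,0],[0,0,0],[0,0,0],[0,0,0]]'

```text
clock: 15.0
position: [0.5236, 0.024, 0.2893]
tcp_rot: [-3.141, 0.002, 0.219]
contact_force: [-0.2, -0.7, -0.1]
grip_width: 0.005
```

```bash
python3 - <<'E'
from h import *
stt();print(monitor.read_state()['ft_torque'])
E
```

```text
t 15.0 vise mm [ 1.8350e+01 -2.6000e-01  2.8932e+02] rpy [-1.7999e+02  9.0000e-02  1.2550e+01] F [-0.17 -0.65 -0.07] Fv [-0.3  -0.6  -0.07] w 0.5
[-0.00555536  0.05352543  0.01673408]
```

Call:
drive_tool --hand '[0.0,0.0,0.0,0.0]' --offset '[[0,0,0.0005],[0,0,0.001],[0,0,0.0015],[0,0,0.002]]' --dr '[[0,0,0],[0,0,0],[0,0,0],[0,0,0]]'

```text
clock: 15.4
position: [0.5243, 0.0242, 0.2882]
tcp_rot: [3.141, -0.0, 0.219]
contact_force: [-0.2, -0.5, 0.7]
grip_width: 0.006
```

Call:
drive_tool --hand '[0.0,0.0]' --offset '[[-0.0002,0,0.0005],[-0.0004,0,0.001]]' --dr '[[0,0,0],[0,0,0]]'

```text
clock: 15.6
position: [0.5243, 0.0242, 0.2878]
tcp_rot: [3.141, -0.001, 0.219]
contact_force: [-0.8, -0.2, 9.0]
grip_width: 0.006
```

```bash
python3 - <<'E'
from h import *
stt();print(monitor.read_state()['ft_torque'])
E
```

```text
t 15.6 vise mm [ 1.9060e+01 -2.2000e-01  2.8777e+02] rpy [ 1.7998e+02 -7.0000e-02  1.2560e+01] F [-0.85 -0.17  8.99] Fv [-0.86  0.01  8.99] w 0.5
[ 0.01588263  0.27908576 -0.04039527]
```

Call:
drive_tool --hand '[0.0,0.0]' --offset '[[-0.0002,0,0.0005],[-0.0004,0,0.001]]' --dr '[[0,0,0],[0,0,0]]'

```text
clock: 15.8
position: [0.5242, 0.0243, 0.2876]
tcp_rot: [3.141, -0.003, 0.219]
contact_force: [-1.1, -0.2, 15.7]
grip_width: 0.007
```

Call:
drive_tool --hand '[0.0,0.0]' --offset '[[-0.0002,0,0.0004],[-0.0002,0,0.0006]]' --dr '[[0,0,0],[0,0,0]]'

```text
clock: 16.0
position: [0.5242, 0.0243, 0.2876]
tcp_rot: [3.141, -0.003, 0.219]
contact_force: [-4.7, -1.0, 18.7]
grip_width: 0.005
```

```bash
python3 - <<'E'
from h import *
stt();print(monitor.read_state()['ft_torque'])
E
```

```text
t 16.0 vise mm [ 1.9010e+01 -1.5000e-01  2.8758e+02] rpy [179.95  -0.18  12.56] F [-4.75 -1.01 18.72] Fv [-4.85  0.05 18.72] w 0.5
[-0.05573208  0.96124468 -0.05318805]
```

Call:
drive_tool --hand '[0.0,0.0]' --offset '[[-0.0002,0,0.0004],[-0.0002,0,0.0008]]' --dr '[[0,0,0],[0,0,0]]'

```text
clock: 16.2
position: [0.5242, 0.0243, 0.2875]
tcp_rot: [3.14, -0.004, 0.219]
contact_force: [-6.2, 0.4, 26.7]
grip_width: 0.007
```

Call:
drive_tool --hand '[0.0,0.0]' --offset '[[-0.0001,0,0.0003],[-0.0001,0,0.0003]]' --dr '[[0,0,0],[0,0,0]]'

```text
clock: 16.4
position: [0.5241, 0.0244, 0.2875]
tcp_rot: [3.14, -0.004, 0.219]
contact_force: [-6.0, -0.7, 27.0]
grip_width: 0.006
```

```bash
python3 - <<'E'
from h import *
stt();print(monitor.read_state()['ft_torque'])
E
```

```text
t 16.4 vise mm [ 1.8970e+01 -7.0000e-02  2.8749e+02] rpy [179.92  -0.23  12.56] F [-5.96 -0.67 27.01] Fv [-5.96  0.64 27.01] w 0.5
[-0.10424029  1.49295814 -0.00590341]
```

Call:
drive_tool --hand '[0.0,0.0]' --offset '[[-0.0001,0,0.0003],[-0.0001,0,0.0003]]' --dr '[[0,0,0],[0,0,0]]'

```text
clock: 16.6
position: [0.5241, 0.0244, 0.2874]
tcp_rot: [3.14, -0.004, 0.219]
contact_force: [-6.7, -0.3, 28.5]
grip_width: 0.005
```

Call:
drive_tool --hand '[0.0,0.0,0.0,0.0,0.0,0.0,0.0]' --offset '[[0,0,-0.002],[0,0,-0.008],[-0.019,0,-0.01],[-0.0375,0,-0.009],[-0.0375,0,-0.006],[-0.0375,0,-0.004],[-0.0375,0,-0.003]]' --dr '[[0,0,0],[0,0,0],[0,0,0],[0,0,0],[0,0,0],[0,0,0],[0,0,0]]'

```text
clock: 17.3
position: [0.4866, 0.0156, 0.2878]
tcp_rot: [3.141, 0.001, 0.219]
contact_force: [-10.9, -2.6, 22.7]
grip_width: 0.002
```

```bash
python3 - <<'E'
from h import *
stt();print(monitor.read_state()['ft_torque'])
E
```

```text
t 17.3 vise mm [-19.57  -0.41 287.75] rpy [1.7997e+02 8.0000e-02 1.2540e+01] F [-10.91  -2.6   22.68] Fv [-11.21  -0.17  22.68] w 0.2
[-0.5641743   2.65788166  0.03384424]
```

Call:
drive_tool --hand '[0.0,0.0]' --offset '[[-0.0003,0,0.0003],[-0.0003,0,0.0006]]' --dr '[[0,0,0],[0,0,0]]'

```text
clock: 17.5
position: [0.4865, 0.0157, 0.2878]
tcp_rot: [3.141, 0.001, 0.219]
contact_force: [-11.7, -1.8, 24.1]
grip_width: 0.004
```

Call:
drive_tool --hand '[0.0,0.0]' --offset '[[-0.0002,0,0.0003],[-0.0002,0,0.0003]]' --dr '[[0,0,0],[0,0,0]]'

```text
clock: 17.7
position: [0.4864, 0.0157, 0.2877]
tcp_rot: [3.141, 0.001, 0.219]
contact_force: [-10.9, -1.0, 23.5]
grip_width: 0.005
```

```bash
python3 - <<'E'
from h import *
stt();print(monitor.read_state()['ft_torque'])
E
```

```text
t 17.7 vise mm [-19.74  -0.34 287.72] rpy [1.7996e+02 4.0000e-02 1.2550e+01] F [-10.9   -0.98  23.55] Fv [-10.86   1.42  23.55] w 0.5
[-0.53934632  2.55115278 -0.02297319]
```

Call:
drive_tool --hand '[0.0,0.0]' --offset '[[-0.0003,0,0.0004],[-0.0003,0,0.0006]]' --dr '[[0,0,0],[0,0,0]]'

```text
clock: 17.9
position: [0.4863, 0.0157, 0.2876]
tcp_rot: [3.141, 0.0, 0.219]
contact_force: [-13.1, -2.3, 27.9]
grip_width: 0.005
```

Call:
drive_tool --hand '[0.0,0.0]' --offset '[[-0.0001,0,0.0003],[-0.0001,0,0.0003]]' --dr '[[0,0,0],[0,0,0]]'

```text
clock: 18.1
position: [0.4862, 0.0157, 0.2875]
tcp_rot: [3.141, 0.0, 0.219]
contact_force: [-13.1, -2.0, 29.5]
grip_width: 0.006
```

```bash
python3 - <<'E'
from h import *
stt();print(monitor.read_state()['ft_torque'])
E
```

```text
t 18.1 vise mm [-19.96  -0.29 287.49] rpy [1.7994e+02 1.0000e-02 1.2550e+01] F [-13.13  -1.98  29.52] Fv [-13.25   0.92  29.52] w 0.5
[-0.48331302  3.10507173  0.01024615]
```

Over -x it took 29.5 N at z 0.2875, the same height as on +x. Next is mid-top.

Call:
drive_tool --hand '[0.0,0.0,0.0,0.0,0.0,0.0,0.0]' --offset '[[0,0,-0.002],[0,0,-0.008],[0.01,0,-0.01],[0.02,0,-0.01],[0.02,0,-0.007],[0.02,0,-0.005],[0.02,0,-0.004]]' --dr '[[0,0,0],[0,0,0],[0,0,0],[0,0,0],[0,0,0],[0,0,0],[0,0,0]]'

```text
clock: 18.8
position: [0.5047, 0.02, 0.2884]
tcp_rot: [-3.141, 0.001, 0.219]
contact_force: [0.4, -0.4, -0.0]
grip_width: 0.007
```

Call:
drive_tool --hand '[0.0,0.0,0.0]' --offset '[[0,0,0.0005],[0,0,0.001],[0,0,0.0015]]' --dr '[[0,0,0],[0,0,0],[0,0,0]]'

```text
clock: 19.1
position: [0.5049, 0.0199, 0.2878]
tcp_rot: [3.141, -0.0, 0.219]
contact_force: [-2.1, 0.2, 6.4]
grip_width: 0.006
```

```bash
python3 - <<'E'
from h import *
stt();print(monitor.read_state()['ft_torque'])
E
```

```text
t 19.1 vise mm [-7.6000e-01 -2.6000e-01  2.8783e+02] rpy [ 1.7999e+02 -1.0000e-02  1.2560e+01] F [-2.13  0.17  6.36] Fv [-2.04  0.63  6.36] w 0.5
[-0.03110966  0.39073505  0.02787334]
```

Call:
drive_tool --hand '[0.0,0.0,0.0]' --offset '[[-0.0002,0,0.0005],[-0.0003,0,0.001],[-0.0004,0,0.0015]]' --dr '[[0,0,0],[0,0,0],[0,0,0]]'

```text
clock: 19.4
position: [0.5049, 0.0199, 0.2877]
tcp_rot: [3.141, -0.001, 0.219]
contact_force: [-6.5, -0.8, 17.4]
grip_width: 0.007
```

Call:
drive_tool --hand '[0.0,0.0]' --offset '[[-0.0002,0,0.0004],[-0.0002,0,0.0006]]' --dr '[[0,0,0],[0,0,0]]'

```text
clock: 19.6
position: [0.5048, 0.02, 0.2876]
tcp_rot: [3.141, -0.002, 0.219]
contact_force: [-7.5, -0.1, 20.6]
grip_width: 0.007
```

```bash
python3 - <<'E'
from h import *
stt();print(monitor.read_state()['ft_torque'])
E
```

```text
t 19.6 vise mm [-8.6000e-01 -1.4000e-01  2.8764e+02] rpy [ 1.7995e+02 -9.0000e-02  1.2550e+01] F [-7.5  -0.08 20.57] Fv [-7.34  1.55 20.57] w 0.6
[-0.04884409  1.68758627 -0.02511221]
```

Call:
drive_tool --hand '[0.0,0.0,0.0]' --offset '[[-0.0002,0,0.0005],[-0.0003,0,0.001],[-0.0003,0,0.001]]' --dr '[[0,0,0],[0,0,0],[0,0,0]]'

```text
clock: 19.9
position: [0.5047, 0.02, 0.2876]
tcp_rot: [3.14, -0.002, 0.219]
contact_force: [-10.1, 0.3, 28.2]
grip_width: 0.004
```

Call:
drive_tool --hand '[0.0,0.0]' --offset '[[-0.0002,0,0.0003],[-0.0002,0,0.0003]]' --dr '[[0,0,0],[0,0,0]]'

```text
clock: 20.1
position: [0.5046, 0.02, 0.2876]
tcp_rot: [3.14, -0.003, 0.219]
contact_force: [-10.9, -1.1, 30.2]
grip_width: 0.006
```

```bash
python3 - <<'E'
from h import *
stt();print(monitor.read_state()['ft_torque'])
E
```

```text
t 20.1 vise mm [-1.0100e+00 -4.0000e-02  2.8756e+02] rpy [ 1.7991e+02 -1.6000e-01  1.2560e+01] F [-10.94  -1.06  30.21] Fv [-10.91   1.34  30.21] w 0.5
[-0.13805763  2.4019096  -0.0070416 ]
```

Call:
drive_tool --hand '[0.0,0.0]' --offset '[[-0.0001,0,0.0003],[-0.0001,0,0.0003]]' --dr '[[0,0,0],[0,0,0]]'

```text
clock: 20.3
position: [0.5046, 0.02, 0.2876]
tcp_rot: [3.14, -0.003, 0.219]
contact_force: [-10.6, -0.0, 33.2]
grip_width: 0.007
```

Call:
drive_tool --hand '[0.0,0.0,0.025,0.025,0.025,0.025,0.025,0.025]' --offset '[[0,0,-0.002],[0,0,-0.01],[0,0,-0.04],[0,-0.03,-0.06],[0,-0.07,-0.06],[0,-0.12,-0.06],[0,-0.16,-0.06],[0,-0.17,-0.06]]' --dr '[[0,0,0],[0,0,0],[0,0,-8],[0,0,-16],[0,0,-24],[0,0,-32],[0,0,-40],[0,0,-48]]'

```text
clock: 21.1
position: [0.465, 0.1903, 0.3447]
tcp_rot: [-3.141, -0.002, 1.069]
contact_force: [0.3, -1.0, -0.1]
grip_width: 0.282
```

```bash
python3 - <<'E'
from h import *
stt();
for n in('top','scene'):
    s=snap(n,n+'11'); analyse(s)
crop(s,'c_scene11',235,160,325,240,8); s=load('top11'); crop(s,'c_top11',225,180,335,270,6);ends(s,-.085,-.052);ends(s,.052,.085)
stt();print(plan([0,.125,.345]))
E
```

```text
t 21.1 vise mm [ -2.68 174.78 344.75] rpy [-1.7997e+02 -1.0000e-01  6.1240e+01] F [ 0.35 -1.01 -0.14] Fv [ 0.12 -1.06 -0.14] w 24.6
block slopes x,y [-0.0059  0.0026] z mid 0.1041 n 375 jaw z 0.088
par -0.019 y range [-0.0676 -0.0667 -0.0657  0.0589  0.0593  0.062 ] 62
par 0.019 y range [-0.0672 -0.0659 -0.0648  0.0597  0.0612  0.0622] 70
block slopes x,y [-0.0037  0.0137] z mid 0.1053 n 284 jaw z 0.0895
par -0.019 y range [-0.0689 -0.0676 -0.067   0.9369  0.9387  0.9396] 55
par 0.019 y range [-0.0692 -0.0684 -0.0681  0.061   0.9236  0.9242] 36
bar -0.019 edge y mm -66.2 profile [117. 117. 117. 107.  64.  39.  32.]
bar 0.019 edge y mm -66.8 profile [117. 117. 117. 105.  58.  35.  32.]
bar -0.019 edge y mm 63.2 profile [20. 22. 37. 62. 68. 68. 69.]
bar 0.019 edge y mm 63.6 profile [22. 24. 39. 65. 73. 73. 74.]
t 21.2 vise mm [ -2.23 171.85 344.34] rpy [-1.7998e+02 -3.0000e-02  6.0910e+01] F [ 0.69 -0.64 -0.46] Fv [ 0.54 -0.77 -0.46] w 24.5
(array([-33.5,  32.8,  -0.7]), array([-0.000e+00, -3.000e-02, -4.164e+01]))
```

View pics/c_scene11.png

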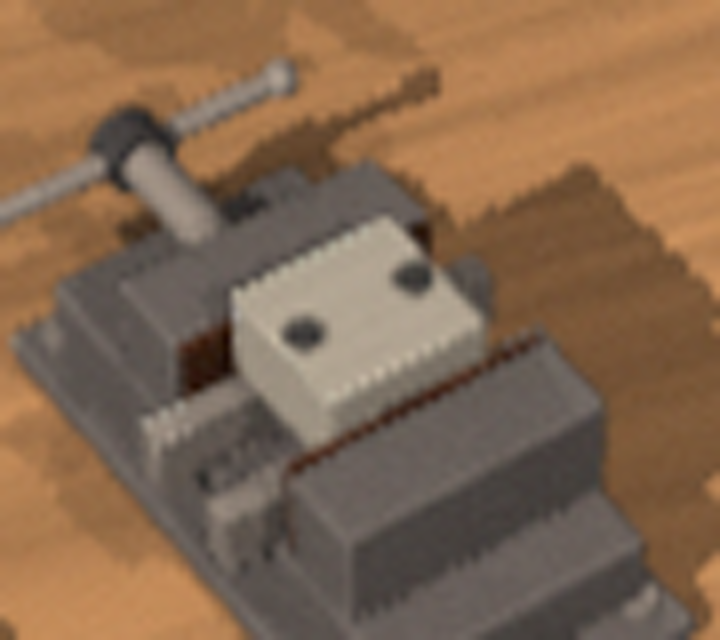

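View pics/c_top11.png

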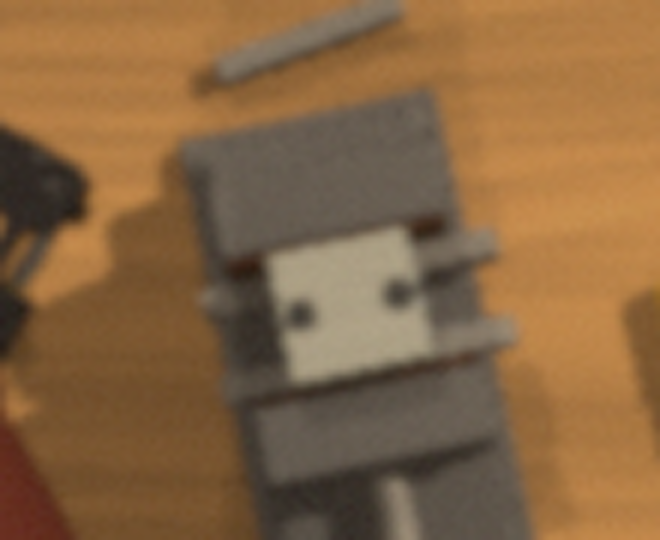

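Block and bars look right: slope is about 0.005 or less, bars even. To check the nip, I'll push gently (about 7 N in total, under the 5 N each they should hold) on both +y ends with the two fingers.

Call:
drive_tool --hand '[0.025,0.025,0.025,0.025,0.025,0.025,0.025,0.025]' --offset '[[-0.01,0.01,0],[-0.02,0.02,0],[-0.03,0.03,0],[-0.034,0.033,0],[-0.034,0.033,0],[-0.034,0.033,0.03],[-0.034,0.033,0.07],[-0.034,0.033,0.09]]' --dr '[[0,0,-8],[0,0,-16],[0,0,-24],[0,0,-32],[0,0,-41.6],[0,0,-41.6],[0,0,-41.6],[0,0,-41.6]]'

```text
clock: 22.0
position: [0.4784, 0.1374, 0.2514]
tcp_rot: [-3.138, 0.001, 1.776]
contact_force: [0.4, 0.2, 0.7]
grip_width: 0.286
```

```bash
python3 - <<'E'
from h import *
stt();print(plan([.0005,.085,.2385]))
E
```

```text
t 22.0 vise mm [ -1.1  120.22 251.36] rpy [-1.7982e+02  5.0000e-02  1.0174e+02] F [0.43 0.2  0.66] Fv [0.47 0.1  0.66] w 24.8
(array([-35.2,   2.1,  12.9]), array([-0.18,  0.05, -0.81]))
```

Call:
drive_tool --hand '[0.025,0.025,0.025,0.025,0.025,0.025]' --offset '[[0,0.001,0.01],[-0.01,0.001,0.014],[-0.02,0.001,0.015],[-0.03,0.001,0.015],[-0.034,0.001,0.015],[-0.034,0.001,0.015]]' --dr '[[0,0,-0.8],[0,0,-0.8],[0,0,-0.8],[0,0,-0.8],[0,0,-0.8],[0,0,-0.8]]'

```text
clock: 22.6
position: [0.4875, 0.1057, 0.2397]
tcp_rot: [3.14, 0.001, 1.795]
contact_force: [0.4, -0.2, 0.6]
grip_width: 0.289
```

```bash
python3 - <<'E'
from h import *
stt();print(plan([.0005,.075,.2385]))
E
```

```text
t 22.6 vise mm [  0.91  87.26 239.74] rpy [1.7994e+02 3.0000e-02 1.0283e+02] F [ 0.35 -0.25  0.61] Fv [ 0.29 -0.32  0.61] w 25.1
(array([-12.3,  -0.5,   1.2]), array([0.06, 0.03, 0.28]))
```

Call:
drive_tool --hand '[0.025,0.025,0.025,0.025,0.025]' --offset '[[-0.004,0,0.001],[-0.008,0,0.001],[-0.011,0,0.001],[-0.0125,0,0.001],[-0.0125,0,0.001]]' --dr '[[0,0,0.28],[0,0,0.28],[0,0,0.28],[0,0,0.28],[0,0,0.28]]'

```text
clock: 23.1
position: [0.4899, 0.0944, 0.238]
tcp_rot: [-3.142, -0.0, 1.792]
contact_force: [-0.5, -0.6, 0.4]
grip_width: 0.287
```

Call:
drive_tool --hand '[0.025,0.025]' --offset '[[-0.0005,0,0],[-0.001,0,0]]' --dr '[[0,0,0],[0,0,0]]'

```text
clock: 23.3
position: [0.49, 0.0937, 0.2381]
tcp_rot: [3.142, -0.0, 1.792]
contact_force: [-0.0, -0.1, 0.4]
grip_width: 0.288
```

```bash
python3 - <<'E'
from h import *
stt();print(monitor.read_state()['ft_torque'])
E
```

```text
t 23.3 vise mm [  0.75  75.07 238.06] rpy [ 1.800e+02 -1.000e-02  1.027e+02] F [-0.02 -0.07  0.44] Fv [-0.04 -0.06  0.44] w 25.1
[-0.01606189 -0.1138878  -0.03364483]
```

Call:
drive_tool --hand '[0.025,0.025,0.025]' --offset '[[-0.0007,0,0],[-0.0014,0,0],[-0.0014,0,0]]' --dr '[[0,0,0.14],[0,0,0.14],[0,0,0.14]]'

```text
clock: 23.6
position: [0.4904, 0.0922, 0.2381]
tcp_rot: [-3.142, -0.0, 1.79]
contact_force: [0.1, -0.2, 0.2]
grip_width: 0.291
```

Call:
drive_tool --hand '[0.025,0.025]' --offset '[[-0.0004,0,0],[-0.0004,0,0]]' --dr '[[0,0,0],[0,0,0]]'

```text
clock: 23.8
position: [0.4904, 0.0918, 0.2381]
tcp_rot: [3.142, -0.0, 1.79]
contact_force: [0.7, 0.2, 0.1]
grip_width: 0.287
```

```bash
python3 - <<'E'
from h import *
stt();print(monitor.read_state()['ft_torque'])
E
```

```text
t 23.8 vise mm [  0.75  73.12 238.06] rpy [180.    -0.   102.54] F [0.74 0.15 0.13] Fv [ 0.75 -0.01  0.13] w 25.0
[-0.04075186 -0.12062609 -0.06157708]
```

Call:
drive_tool --hand '[0.025,0.025]' --offset '[[-0.0003,0,0],[-0.0003,0,0]]' --dr '[[0,0,0],[0,0,0]]'

```text
clock: 24.0
position: [0.4905, 0.0917, 0.238]
tcp_rot: [-3.142, -0.0, 1.79]
contact_force: [-0.8, 1.5, 0.2]
grip_width: 0.289
```

Call:
drive_tool --hand '[0.025,0.025]' --offset '[[-0.0003,0,0],[-0.0003,0,0]]' --dr '[[0,0,0],[0,0,0]]'

```text
clock: 24.2
position: [0.4905, 0.0917, 0.238]
tcp_rot: [-3.142, -0.001, 1.79]
contact_force: [-1.2, 3.8, 0.4]
grip_width: 0.286
```

```bash
python3 - <<'E'
from h import *
stt();print(monitor.read_state()['ft_torque'])
E
```

```text
t 24.2 vise mm [  0.75  72.94 238.04] rpy [-1.8000e+02 -3.0000e-02  1.0257e+02] F [-1.21  3.76  0.35] Fv [-0.36  3.94  0.35] w 24.9
[0.69903518 0.08945551 0.01727948]
```

Call:
drive_tool --hand '[0.025,0.025]' --offset '[[-0.0003,0,0],[-0.0003,0,0]]' --dr '[[0,0,0],[0,0,0]]'

```text
clock: 24.4
position: [0.4905, 0.0916, 0.2381]
tcp_rot: [3.142, -0.001, 1.79]
contact_force: [-1.7, 5.0, -0.7]
grip_width: 0.288
```

```bash
python3 - <<'E'
from h import *
stt();print(monitor.read_state()['ft_torque'])
E
```

```text
t 24.4 vise mm [  0.75  72.86 238.09] rpy [ 1.8000e+02 -5.0000e-02  1.0258e+02] F [-1.68  5.01 -0.67] Fv [-0.55  5.25 -0.67] w 25.0
[ 1.04270692  0.21636045 -0.05123052]
```

Call:
drive_tool --hand '[0.025,0.025]' --offset '[[-0.0004,0,0],[-0.0004,0,0]]' --dr '[[0,0,0],[0,0,0]]'

```text
clock: 24.6
position: [0.4905, 0.0915, 0.2381]
tcp_rot: [3.142, -0.001, 1.791]
contact_force: [-1.3, 6.5, 0.5]
grip_width: 0.288
```

```bash
python3 - <<'E'
from h import *
stt();print(monitor.read_state()['ft_torque'])
E
```

```text
t 24.6 vise mm [  0.72  72.77 238.06] rpy [ 1.8000e+02 -8.0000e-02  1.0259e+02] F [-1.29  6.51  0.45] Fv [0.16 6.64 0.45] w 25.1
[1.34672471 0.30830236 0.03129425]
```

Both bars hold at 6.6 N. The tool crept about 0.1 mm per step while the force kept climbing. Now I'll retract and take a final look.

Call:
drive_tool --hand '[0.025,0.025,0.025,0.025,0.025,0.025,0.025,0.025]' --offset '[[0.004,0,0],[0.015,0,0],[0.035,0,0],[0.05,0,0],[0.05,0,-0.04],[0.05,0,-0.08],[0.08,0,-0.12],[0.11,0,-0.12]]' --dr '[[0,0,0],[0,0,0],[0,0,0],[0,0,0],[0,0,0],[0,0,0],[0,0,0],[0,0,0]]'

```text
clock: 25.4
position: [0.4679, 0.1994, 0.3634]
tcp_rot: [3.133, 0.001, 1.787]
contact_force: [1.3, 0.5, -0.7]
grip_width: 0.29
```

Call:
drive_tool --hand '[0.025,0.025,0.025,0.025]' --offset '[[0.03,0,0],[0.06,0,0],[0.08,0,0],[0.08,0,0]]' --dr '[[0,0,0],[0,0,0],[0,0,0],[0,0,0]]'

```text
clock: 25.8
position: [0.4479, 0.2792, 0.3583]
tcp_rot: [3.141, -0.001, 1.794]
contact_force: [0.9, 0.6, -0.1]
grip_width: 0.288
```

```bash
python3 - <<'E'
from h import *
stt();
for n in('top','scene'):
    s=snap(n,n+'12'); analyse(s)
s=load('top12'); ends(s,-.085,-.052);ends(s,.052,.085)
stt()
E
```

```text
t 25.8 vise mm [-8.0000e-02  2.6529e+02  3.5828e+02] rpy [ 1.7998e+02 -7.0000e-02  1.0280e+02] F [ 0.94  0.61 -0.09] Fv [ 1.05  0.39 -0.09] w 25.0
block slopes x,y [0.0045 0.0128] z mid 0.104 n 374 jaw z 0.088
par -0.019 y range [-0.0674 -0.0669 -0.0655  0.0595  0.0609  0.062 ] 66
par 0.019 y range [-0.0675 -0.0659 -0.0655  0.061   0.0617  0.0621] 69
block slopes x,y [-0.0112  0.0049] z mid 0.1056 n 288 jaw z 0.0893
par -0.019 y range [-0.069  -0.0678 -0.0662  0.9318  0.9328  0.9357] 52
par 0.019 y range [-0.0691 -0.067  -0.0665  0.927   0.9291  0.9299] 37
bar -0.019 edge y mm -66.4 profile [117. 117. 117. 107.  63.  38.  33.]
bar 0.019 edge y mm -66.8 profile [118. 117. 116. 104.  58.  34.  32.]
bar -0.019 edge y mm 63.2 profile [21. 22. 38. 63. 68. 68. 69.]
bar 0.019 edge y mm 64.0 profile [22. 25. 40. 65. 74. 74. 74.]
t 25.9 vise mm [  0.63 262.04 357.92] rpy [-1.7999e+02  3.0000e-02  1.0260e+02] F [ 0.37 -1.13  0.4 ] Fv [ 0.11 -1.19  0.4 ] w 25.2
```

View pics/scene12.png

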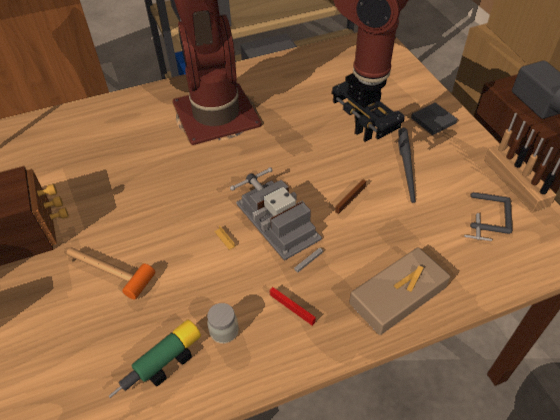

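The block sits in the vise at (280,202), the arm is clear at (370,110), and everything else on the bench is where it was. I'm handing in.

```bash
python3 -c "
from workcell import job_done; print(job_done())"
```

```text
the job is handed in; nothing more can be done
None
```

The job is done and handed in at about 26 s: the wandered parallel is back in line, and the block is pressed down level on both. No verdict is reported.

**Parallel:** The wandered one was on the vise's +x side. I pushed it about 30 mm towards -y with the two fingers spread, until the second finger met the other parallel's end. Final images put the two centres within about 0.2 mm of each other.

**Block:** I first pressed with both fingers at up to about 25 N, which brought it down about 4 mm. Then I pressed over -x (28 N), +x (28.5 N), -x again (29.5 N) and mid-top (33 N).

**Last checks:**
- **Level:** The tool stopped at the same height, within 0.1 mm, over both sides and the middle. The final camera slopes along x disagree in sign, +0.0045 from the top view and -0.011 from the scene view. That is depth noise, so I relied on the press heights.
- **Grip:** Both parallels held a push of 6.6 N on their ends together. That is only a little above the 5.8 N at which they were just starting to slide before pressing. The tool crept about 0.1 mm per step, but the parallels' ends had not moved in the images. I didn't test each one separately at 5 N.
- **Side force:** Up to 13 N of sideways force built up on the tool during the presses, from friction on the block top.
- **Bench:** Nothing else has visibly moved.

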